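# Rinse the topping measures and hang them along the drip rail

## Robot

A 6-joint arm with a two-finger parallel gripper is mounted at the origin on the work surface. World frame = base frame: x ahead of the robot, y to its left, z up, the work surface at z = 0. Lengths are in m, angles in degrees, forces in N, time in s.
With the tool pointing down it reaches from about 0.3 to 0.75 m from the base axis. Payload 8.5 kg.
Tool frame: the origin (TCP) lies midway between the tips of the shut fingers; the grasp point (between the pads) lies 19 mm behind it; z points along the fingers, y is the line along which they close (so a half turn about z gives the same grasp; the last joint's range is limited). The gripper opens to 85 mm and grips with 20 to 120 N. Pads are 22 mm wide; open, the fingers measure 114 mm over their backs; the gripper's body (76 mm by 85 mm) begins 54 mm behind the grasp point. The pads swing forward as they close: fully open they stand 13 mm farther back than shut.
Start: joints at [51.893, 21.807, 74.336, -0, 83.858, -12.336], TCP at [0.239, 0.495, 0.231] pointing down, gripper open.
Joint ranges: [-178.18, 178.18], [-50.72, 133.34], [12.68, 142.11], [-81.47, 261.47], [9.98, 163.14], [-165.26, 165.26]. Speed limits (degrees/s): [136.94, 136.94, 180, 180, 180, 180].

## Interface

Orientations are given as a 3x3 rotation matrix whose columns are the frame's x, y, z axes.
In Python, from rig import env gives the robot as it stands. The module is installed in compiled form; this text tells all that it offers.
- The arm moves only by the tool jog_arm, never from a script. Its argument "targets" is a list of rows, each a list of 6 numbers: the shift along the tool's x, y, z in cm, then the turn, a rotation vector about the tool's x, y, z in degrees. A call has 1 to 8 rows; each row is the pose to reach, as a shift and turn from the pose commanded when the call began, along the tool's axes at that moment; what a row does not reach only later rows make up. A row lasts 1/12 s, in which the tool goes at most 41.7 mm and 7.16 degrees, less where a joint would pass 70% of its speed; a pose out of reach is approached as far as the arm can. A call with a gripper value outside its range is refused whole. "hand" is the opening, from 0 (shut) to 1 (fully open), set as the call begins (left out, the last holds). The fingers move at their own pace and stop on an object; "newtons" is the grip in N (left out, the last holds). Time passes only in rows, so rows that repeat a pose let the fingers close. It gives the time, the measured TCP pose, the force, the opening and the grip force at its end, in the units of the state.
- env.observe(): the state, without advancing time (a new reading comes with each control period).
- env.get_image(name): name is "scene" or "top" or "wrist"; returns a dict with "frame" (400x640x3 uint8, red, green, blue), "depth" (400x640 float32, m along the optical axis (not along the pixel's ray), 0 where there is no reading), "fovy" (degrees; the focal length in pixels is half the picture's height over the tangent of half this angle, whatever the lens; pixels are square), "cx", "cy" (the principal point, pixels), "k1" (the pictures are not rectified: a ray, as slopes to the right and down, at radius r is drawn at 1 + k1 r^2 times it, then the intrinsics apply), "cam_to_world" (4x4, takes a point from camera to world coordinates). Camera axes: x right, y down, z forward; pixel columns grow to the right and rows downward; lengths in m; the calibration is good to about 2 mm. A picture is of the moment at which its call begins.
- env.close_job(): hands the job in; it is judged then, once.
Trained networks look in the newest picture that a camera, given by its name, has taken for a name from the list of things; names that differ only in an ending like _2 or _b are one class to them, and where a whole thing is asked for, a point or a joint stands for the part that bears it (a point fixed in the world has none). Each returns a list of dicts, best first, with "score" (0 to 1); they miss things now and then, are a little off and sometimes report something else, mostly with a low value. They report only what shows in the picture. A call takes as long as a camera call.
- env.regions_of(camera, target): "pixels" (400x640 bool, what is visible of it) and "point" ([row, column] in pixels, amid what is visible of it).
The state is a dict: "time_s": time; "q": joint angles; "qvel": joint speeds; "joint_efforts": joint torques, N m; "position": TCP position; "tool_rot": TCP orientation; "ft_force": force on the tool from outside, world axes, zero at the start; "wrist_torque": the same for the moment, N m; "grip_width": finger opening in m; "gripper_force": force on a finger pad.
Only numpy, scipy, OpenCV 4.12 (cv2) and the standard library are available. Lean on these libraries where they do the work, as an engineer would, in place of code of your own. Each camera call takes 0.05 s, during which the arm holds its last target. There are 200 camera calls.

## Task

Working from the largest to the smallest and finishing one before the next, take each steel measure as it stands, mouth down, press it down on the rinser's star plate until the plate is fully depressed and hold it there for three seconds. Then hook its handle over the drip rail at the open loading gap, slide it along under the keeper rod to the rubber ring that marks its own place (largest at the ring farthest from the gap, medium at the middle one, smallest at the nearest, a missing measure's place staying empty) and let go of it there, hanging free. Leave the cake, the jar and the shaker where they are.

Things in the scene. Friction and masses are not known exactly. Their poses are not given: they have to be found in the camera images.
- measure_large: large steel measure (may be absent): round cup 66 mm across (72 at a 5 mm high rolled rim round the mouth), 78 mm tall, about 190 g, mouth down throughout. Origin: centre of its mouth (lower end); z up to its closed base. An open strap handle at the base end points along +x, a hook open downwards. Grip it from above by the round wall near the base, fingers closing across the handle's direction
- measure_large_hook (a point): under the middle of that handle's top strap, where the rail sits: 40 mm along +x from the cup's axis, 70 mm above its mouth; axes as the cup's. The strap is 3 mm steel, 22 mm wide; between wall and strap is a 14 mm slot; it runs 30 mm straight down from this point, then 7 mm more in a tip flared outward
- measure_medium: medium steel measure (may be absent): round cup 57 mm across (63 at a 5 mm high rolled rim round the mouth), 67 mm tall, about 150 g, mouth down throughout. Origin: centre of its mouth (lower end); z up to its closed base. An open strap handle at the base end points along +x, a hook open downwards. Grip it from above by the round wall near the base, fingers closing across the handle's direction
- measure_medium_hook (a point): under the middle of that handle's top strap, where the rail sits: 35.5 mm along +x from the cup's axis, 59 mm above its mouth; axes as the cup's. The strap is 3 mm steel, 22 mm wide; between wall and strap is a 14 mm slot; it runs 30 mm straight down from this point, then 7 mm more in a tip flared outward
- measure_small: small steel measure (may be absent): round cup 48 mm across (54 at a 5 mm high rolled rim round the mouth), 56 mm tall, about 110 g, mouth down throughout. Origin: centre of its mouth (lower end); z up to its closed base. An open strap handle at the base end points along +x, a hook open downwards. Grip it from above by the round wall near the base, fingers closing across the handle's direction
- measure_small_hook (a point): under the middle of that handle's top strap, where the rail sits: 31 mm along +x from the cup's axis, 48 mm above its mouth; axes as the cup's. The strap is 3 mm steel, 22 mm wide; between wall and strap is a 14 mm slot; it runs 30 mm straight down from this point, then 7 mm more in a tip flared outward
- rinser_plate (a joint): travel of the rinser's sprung star plate, m: 0 up, 0.012 fully down. The spring needs about 4.5 N to start and 12.5 N at full travel
- rinser_top (a point): centre of the upper face of the star plate (three black arms crossed, 88 mm across; 34 mm above the counter when up), moving with it. The fixed steel drip tray about it is 130 x 150 mm with a rim 22 mm high; a measure's rim rests on the arms
- drip_rail: fixed frame; origin on the counter under the rail's middle, y along the rail, x away from the robot. Rail: upright flat bar 7 mm thick, 30 deep, 490 long, top 155 mm above the counter. Measures hang on its robot side (-x). From y = -135 to +250 mm an 8 mm keeper rod runs 13 mm clear above the bar, held from behind; hooks slide under it. Below, a drip tray, 12 mm high, from x = -85 to +55
- load_gap (a point): top of the bar, on its centre line, at the middle of the open stretch without keeper rod (y = -240 to -135 mm of the frame, this point at -190): the only place where a hook can be put over the bar; axes as the frame's
- mark_large (a point): top of the bar, centre line, below the black rubber ring on the keeper rod that marks the large measure's place (the ring farthest from the loading gap; y = 185 mm of the frame); axes as the frame's
- mark_medium (a point): top of the bar, centre line, below the black rubber ring on the keeper rod that marks the medium measure's place (the middle ring, counting from the loading gap; y = 70 mm of the frame); axes as the frame's
- mark_small (a point): top of the bar, centre line, below the black rubber ring on the keeper rod that marks the small measure's place (the ring nearest to the loading gap; y = -45 mm of the frame); axes as the frame's
- chimney_cake: a hollow baked chimney cake, 76 mm across, 100 mm tall, upright on the dough board; not part of the job; origin at its foot
- nut_jar: a closed amber glass jar, 68 mm across, 110 mm tall, on the dough board; not part of the job; origin at its foot
- sugar_shaker: a white ceramic shaker, 64 mm across, 130 mm tall, on the counter; not part of the job; origin at its foot

How it is judged:
By the outcome, as a careful person would: the job done as asked, in the order asked, and still so for the second after the job is handed in, with the robot touching nothing.
Of measure_large, measure_medium, measure_small only 2 to 3 are there at a start; the rules pass over those that are not, and their reading is None.
At some moment in a run one of measure_large, measure_medium, measure_small may be knocked a few centimetres aside while the robot is not near it.
Once in a run the grip may slacken for a moment while it holds something.
It also fails if it takes over 210 s, if anything falls off the work surface, if the arm or the gripper's body presses on something with over 40 N, if the wrist force passes 120 N, or if a joint passes its speed limit or range.

## Working session

There is one attempt and no reset: what is moved stays moved. The work goes in short steps, Python scripts to look and compute and a tool call to move; the robot and the scene stay as the last step left them, time stands still between calls to the robot, and variables do not carry over. Pictures are saved under pics/ and viewed, at most 14 in all, crops included, and the job is handed in when it is done.

Besides the shell and the picture viewer there is one more tool, called by a JSON object that holds its "name" and its "arguments". jog_arm: Moves the arm, as the interface text tells. Its arguments: {"type":"object","properties":{"targets":{"type":"array","items":{"type":"array","items":{"type":"number"}}},"hand":{"type":"number"},"newtons":{"type":"number"}},"required":["targets"]}

```bash
mkdir -p pics; cat > h.py <<'E'
import numpy as np, cv2
from rig import env
np.set_printoptions(precision=4,suppress=True)
def cam(im):
    H,W=im['depth'].shape; f=H/2/np.tan(np.radians(im['fovy'])/2)
    return np.array([[f,0,im['cx']],[0,f,im['cy']],[0,0,1.]]),np.array([im['k1'],0,0,0,0.])
def cloud(im):
    K,D=cam(im); H,W=im['depth'].shape
    u,v=np.meshgrid(np.arange(W),np.arange(H))
    s=cv2.undistortPoints(np.stack([u,v],-1).reshape(-1,1,2).astype(float),K,D).reshape(H,W,2)
    z=im['depth']; P=np.stack([s[...,0]*z,s[...,1]*z,z],-1)
    T=im['cam_to_world']; W_=P@T[:3,:3].T+T[:3,3]; W_[z==0]=np.nan
    return W_
def proj(im,pts):
    K,D=cam(im); T=np.linalg.inv(im['cam_to_world'])
    p=np.atleast_2d(pts)@T[:3,:3].T+T[:3,3]
    return cv2.projectPoints(p.reshape(-1,1,3),np.zeros(3),np.zeros(3),K,D)[0].reshape(-1,2)
def save(im,n): cv2.imwrite(f'pics/{n}.png',im['frame'][...,::-1])
E
python3 - <<'E'
from h import *
for c in('scene','top'):
    im=env.get_image(c);save(im,c+'0');P=cloud(im)
    np.save(c+'P.npy',P)
    print(c,im['cam_to_world'],im['fovy'])
    for t in('measure_large','measure_medium','measure_small','rinser_top','drip_rail','chimney_cake','nut_jar','sugar_shaker'):
        for r in env.regions_of(c,t)[:3]:
            q=P[r['pixels']];q=q[~np.isnan(q[:,0])]
            print(t,round(r['score'],2),np.round(r['point']),r['pixels'].sum(),np.nanmedian(q,0),np.percentile(q,[2,98],axis=0).ravel() if len(q) else '')
E
```

```text
scene [[-0.1891  0.8172 -0.5445  1.2133]
 [ 0.9818  0.1492 -0.1172  0.1592]
 [-0.0145 -0.5568 -0.8305  1.095 ]
 [ 0.      0.      0.      1.    ]] 55.751048922426904
measure_large 0.62 [206. 414.] 523 [0.5019 0.3041 0.0746] [0.4556 0.2764 0.006  0.5343 0.3356 0.0818]
measure_medium 0.95 [187. 238.] 411 [ 0.5043 -0.281   0.0603] [ 0.4654 -0.3097  0.0016  0.534  -0.257   0.0714]
measure_small 0.83 [190. 294.] 247 [ 0.4848 -0.0979  0.0521] [ 0.4543 -0.1245  0.0058  0.5108 -0.0809  0.0598]
rinser_top 0.49 [198. 352.] 248 [0.4646 0.1071 0.0333] [0.4222 0.073  0.0013 0.5044 0.1405 0.0383]
rinser_top 0.41 [186. 241.] 409 [ 0.5044 -0.2811  0.0619] [ 0.464  -0.3081  0.0028  0.5341 -0.2571  0.0716]
drip_rail 0.63 [241. 320.] 7365 [0.6735 0.039  0.0046] [ 0.5939 -0.2173 -0.001   0.7344  0.2773  0.1766]
drip_rail 0.19 [187. 241.] 395 [ 0.503  -0.281   0.0623] [ 0.4637 -0.3083  0.004   0.5338 -0.2572  0.0716]
chimney_cake 0.61 [252. 467.] 882 [0.647  0.472  0.0936] [0.6028 0.4371 0.0242 0.6718 0.5065 0.1204]
nut_jar 0.79 [233. 495.] 640 [0.5857 0.5405 0.1145] [0.5279 0.5118 0.0176 0.6034 0.5989 0
[... 751 characters left out ...]
6536 0.0365 0.0041] [ 0.5769 -0.2161 -0.0035  0.733   0.2828  0.1776]
measure_small 0.47 [232. 357.] 171 [ 0.4709 -0.0996  0.0557] [ 0.4472 -0.1234  0.0173  0.502  -0.0821  0.0618]
drip_rail 0.92 [181. 320.] 5846 [0.6532 0.0358 0.0042] [ 0.5786 -0.2145 -0.0031  0.7277  0.2781  0.1776]
chimney_cake 0.97 [185. 190.] 498 [0.6299 0.4745 0.1028] [0.5938 0.4397 0.0232 0.6634 0.5071 0.1226]
nut_jar 0.79 [206. 173.] 468 [0.5628 0.5327 0.1244] [0.5348 0.5121 0.0185 0.5929 0.5799 0.1331]
sugar_shaker 0.85 [231. 474.] 463 [ 0.4704 -0.4731  0.1248] [ 0.4405 -0.5131  0.0196  0.5004 -0.4565  0.135 ]
sugar_shaker 0.67 [178. 321.] 5704 [0.6533 0.0332 0.0041] [ 0.5806 -0.2117 -0.0032  0.7271  0.2775  0.1776]
```

```bash
python3 - <<'E'
import cv2
a=cv2.imread('pics/scene0.png');b=cv2.imread('pics/top0.png')
cv2.imwrite('pics/scene0z.png',cv2.resize(a[140:320,180:480],None,fx=2.66,fy=2.66,interpolation=cv2.INTER_CUBIC))
cv2.imwrite('pics/top0z.png',cv2.resize(b[130:280,190:440],None,fx=3.2,fy=3.2,interpolation=cv2.INTER_CUBIC))
E
```

```text
(no output)
```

View pics/scene0z.png

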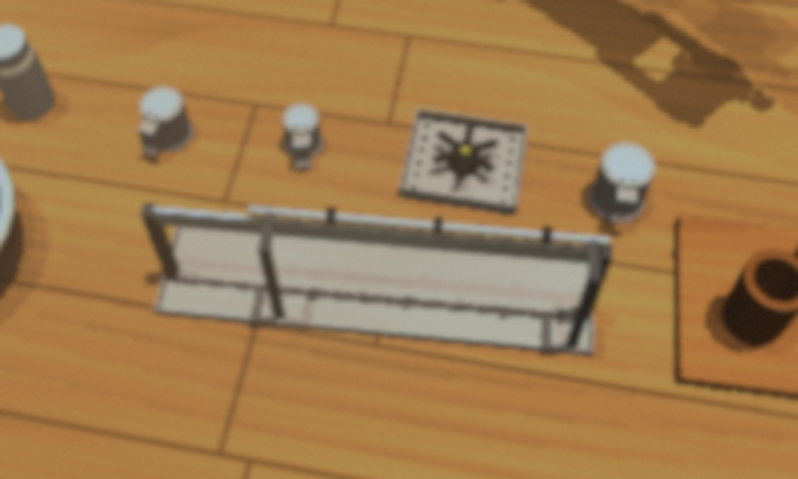

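View pics/top0z.png

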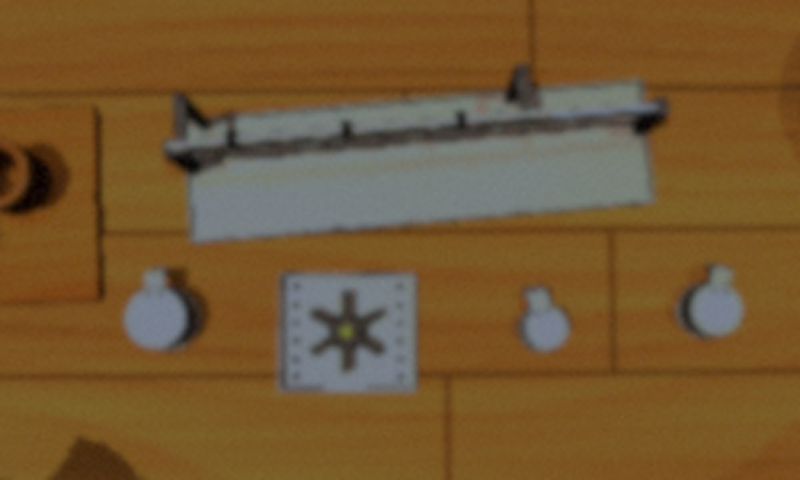

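```bash
cat >> h.py <<'E'
DIM=dict(measure_large=(.033,.078),measure_medium=(.0285,.067),measure_small=(.024,.056))
from scipy.optimize import least_squares
def fit(P,name,near):
    """axis xy and yaw of a measure from cloud points close to a guess: base disc + strap"""
    r,h=DIM[name]; q=P.reshape(-1,3); q=q[~np.isnan(q[:,0])]
    q=q[(np.hypot(*(q[:,:2]-near[:2]).T)<r+.035)&(q[:,2]>.015)]
    zt=np.median(q[q[:,2]>np.percentile(q[:,2],60)][:,2])
    t=q[q[:,2]>zt-.004]; c=np.median(t[:,:2],0)
    t=q[(q[:,2]>zt-.012)][:,:2]
    for _ in range(30):   # disc: inside r uniform ; iterate centroid of points within r
        d=np.hypot(*(t-c).T); c=t[d<r+.003].mean(0)
    d=t-c; m=np.hypot(*d.T)>r+.004; v=d[m].mean(0)
    return c,np.degrees(np.arctan2(v[1],v[0])),zt,m.sum()
E
python3 - <<'E'
from h import *
print(env.observe()['tool_rot'],env.observe()['grip_width'])
for c in('scene','top'):
    P=np.load(c+'P.npy')
    for n,g in(('measure_large',(.485,.306)),('measure_medium',(.49,-.28)),('measure_small',(.472,-.1))): print(c,n,*fit(P,n,np.array(g)))
    q=P.reshape(-1,3);q=q[~np.isnan(q[:,0])]
    k=(abs(q[:,1]-.1)<.12)&(abs(q[:,0]-.465)<.12)&(q[:,2]>.028)&(q[:,2]<.045); s=q[k]
    print('plate',np.median(s,0),np.mean(s,0),(s.max(0)+s.min(0))/2,len(s))
    for lo,hi in((.145,.160),(.166,.185)):
        s=q[(q[:,0]>.58)&(q[:,0]<.76)&(abs(q[:,1]-.03)<.3)&(q[:,2]>lo)&(q[:,2]<hi)]
        m,b=np.polyfit(s[:,1],s[:,0],1); print('rail',lo,len(s),'x=%.4f*y+%.4f'%(m,b),s[:,1].min(),s[:,1].max(),np.median(s[:,2]),np.std(s[:,0]-m*s[:,1]-b))
E
```

```text
[[-0.9005  0.4348 -0.    ]
 [ 0.4348  0.9005  0.    ]
 [ 0.      0.     -1.    ]] 0.08552127846822127
scene measure_large [0.4883 0.308 ] 7.82833563835747 0.0789862594927947 29
scene measure_medium [ 0.4919 -0.2833] -25.064061489337234 0.06814855284629462 26
scene measure_small [ 0.4747 -0.1024] 10.691405144599761 0.05698400358300715 23
plate [0.4691 0.1081 0.0343] [0.4688 0.1079 0.0342] [0.4666 0.1089 0.0336] 194
rail 0.145 673 x=-0.0719*y+0.6784 -0.22389609043017852 0.28742271196184344 0.15340543624951064 0.009979180559748795
rail 0.166 548 x=-0.0784*y+0.6839 -0.09951397408435528 0.2802537335803924 0.17540868786969732 0.014949690636130941
top measure_large [0.4828 0.3104] 2.3507229011256743 0.08064546091712643 19
top measure_medium [ 0.4879 -0.2829] -12.609723110008982 0.06913929334807145 26
top measure_small [ 0.4697 -0.1042] 14.042069851501791 0.058480221616204586 18
plate [0.4623 0.1107 0.0343] [0.4635 0.1096 0.0344] [0.4639 0.1111 0.0361] 199
rail 0.145 240 x=-0.0813*y+0.6705 -0.2212716208686929 0.2899405802030837 0.153121058473492 0.0059039693689781365
rail 0.166 442 x=-0.0794*y+0.6786 -0.10130083776285317 0.2815856615224209 0.17531774053052873 0.01445247820402639
```

{"name": "jog_arm", "arguments": {"targets": [[0,0,0,0,0,0]], "hand": 1}}

```text
time_s: 0.98
position: [0.2392, 0.4953, 0.2313]
tool_rot: [[-0.901, 0.435, 0.0], [0.435, 0.901, 0.0], [-0.0, 0.0, -1.0]]
ft_force: [-0.3, 0.2, 0.4]
grip_width: 0.0853
gripper_force: 0.0
```

{"name": "jog_arm", "arguments": {"targets": [[-30.2,-6,-5,0,0,-31],[-30.2,-6,-5,0,0,-31],[-30.2,-6,-5,0,0,-31],[-30.2,-6,-5,0,0,-31],[-30.2,-6,-5,0,0,-31],[-30.2,-6,-5,0,0,-31],[-30.2,-6,-5,0,0,-31],[-30.2,-6,-5,0,0,-31]]}}

```text
time_s: 1.65
position: [0.4869, 0.308, 0.2818]
tool_rot: [[-0.996, -0.09, 0.001], [-0.09, 0.996, -0.0], [-0.001, -0.0, -1.0]]
ft_force: [-0.1, -0.1, -0.2]
grip_width: 0.0853
gripper_force: 0.0
```

{"name": "jog_arm", "arguments": {"targets": [[0,0,0,0,0,0],[0,0,0,0,0,0],[0,0,0,0,0,0]]}}

```text
time_s: 1.9
position: [0.4846, 0.3101, 0.2811]
tool_rot: [[-0.996, -0.091, -0.001], [-0.091, 0.996, 0.0], [0.001, 0.0, -1.0]]
ft_force: [0.2, 0.3, -0.3]
grip_width: 0.0852
gripper_force: 0.0
```

```bash
python3 - <<'E'
from h import *
o=env.observe();print(o['position'],o['tool_rot'],o['q'])
im=env.get_image('wrist');save(im,'w1');P=cloud(im);np.save('wP.npy',P)
print(im['cam_to_world'],im['fovy'],np.nanmin(P[...,2]))
for r in env.regions_of('wrist','measure_large')[:2]: print(r['score'],r['point'],r['pixels'].sum())
print(fit(P,'measure_large',np.array([.485,.309])))
E
```

```text
[0.4846 0.3101 0.2811] [[-0.9958 -0.091  -0.0007]
 [-0.091   0.9958  0.    ]
 [ 0.0007  0.0001 -1.    ]] [ 20.8237  22.8031  64.5417   0.0163  92.6931 -74.3985]
[[-0.0912  0.9566  0.2767  0.4135]
 [ 0.9958  0.0875  0.0255  0.304 ]
 [ 0.0002  0.2778 -0.9606  0.4239]
 [ 0.      0.      0.      1.    ]] 70.16783911445192 -0.6241784456019456
0.78 [172.9, 321.6] 2704
(array([0.4685, 0.3091]), np.float64(-42.363123420886396), np.float64(0.37226630452539916), np.int64(7615))
```

View pics/w1.png

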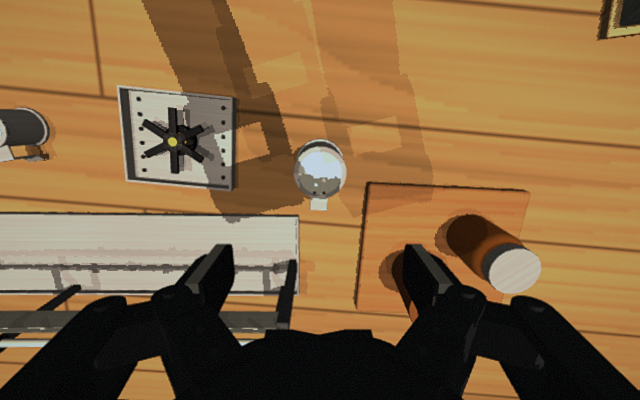

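```bash
sed -i 's/(q\[:,2\]>.015)\]/(q[:,2]>.015)\&(q[:,2]<h+.012)]/' h.py; python3 - <<'E'
from h import *
P=np.load('wP.npy')
print(fit(P,'measure_large',np.array([.485,.309])))
q=P.reshape(-1,3);q=q[~np.isnan(q[:,0])]
k=(abs(q[:,1]-.1)<.055)&(abs(q[:,0]-.465)<.055)&(q[:,2]>.028)&(q[:,2]<.045); s=q[k]
print('plate',np.median(s,0),np.mean(s,0),(s.max(0)+s.min(0))/2,len(s))
# base disc points
k=(np.hypot(q[:,0]-.485,q[:,1]-.309)<.06)&(q[:,2]>.074)&(q[:,2]<.09); s=q[k]
print(s.min(0),s.max(0),cv2.minEnclosingCircle(s[s[:,0]<.515][:,:2].astype(np.float32)))
E
```

```text
(array([0.4808, 0.3126]), np.float64(3.3630247799539568), np.float64(0.07866819742059566), np.int64(176))
plate [0.4642 0.1134 0.0339] [0.4651 0.1131 0.0338] [0.4662 0.1121 0.0325] 1487
[0.449  0.2803 0.074 ] [0.5306 0.3452 0.0809] ((0.4816608130931854, 0.3129836320877075), 0.03288833796977997)
```

{"name": "jog_arm", "arguments": {"targets": [[0.3,0.3,4,0,0,1.8],[0.3,0.3,8,0,0,1.8],[0.3,0.3,12,0,0,1.8],[0.3,0.3,15,0,0,1.8],[0.3,0.3,18,0,0,1.8],[0.3,0.3,21,0,0,1.8],[0.3,0.3,23,0,0,1.8],[0.3,0.3,24.6,0,0,1.8]]}}

```text
time_s: 2.67
position: [0.4801, 0.3133, 0.0335]
tool_rot: [[-0.998, -0.062, -0.002], [-0.062, 0.998, -0.001], [0.002, -0.001, -1.0]]
ft_force: [0.2, -0.2, 0.7]
grip_width: 0.085
gripper_force: 0.0
```

{"name": "jog_arm", "arguments": {"targets": [[0,0,0,0,0,0],[0,0,0,0,0,0],[0,0,0,0,0,0]]}}

```text
time_s: 2.92
position: [0.4819, 0.3134, 0.0366]
tool_rot: [[-0.998, -0.061, 0.002], [-0.061, 0.998, 0.001], [-0.002, 0.001, -1.0]]
ft_force: [0.7, 0.1, 0.2]
grip_width: 0.0853
gripper_force: 0.0
```

{"name": "jog_arm", "arguments": {"targets": [[0,0,0,0,0,0],[0,0,0,0,0,0],[0,0,0,0,0,0],[0,0,0,0,0,0],[0,0,0,0,0,0],[0,0,0,0,0,0],[0,0,0,0,0,0]], "hand": 0, "newtons": 70}}

```text
time_s: 3.5
position: [0.4822, 0.3131, 0.0373]
tool_rot: [[-0.998, -0.06, 0.003], [-0.06, 0.998, 0.001], [-0.003, 0.001, -1.0]]
ft_force: [-3.2, -0.3, 10.1]
grip_width: 0.0657
gripper_force: 76.8
```

{"name": "jog_arm", "arguments": {"targets": [[0,0,-3,0,0,0],[0,0,-6,0,0,0],[0,0,-8,0,0,0],[1,-4,-8,0,0,0],[1.5,-8,-8,0,0,0],[2,-12,-8,0,0,0],[2.8,-16,-8,0,0,0],[2.8,-19.8,-8,0,0,0]]}}

```text
time_s: 4.17
position: [0.464, 0.1118, 0.1158]
tool_rot: [[-0.998, -0.06, -0.0], [-0.06, 0.998, -0.0], [0.0, -0.0, -1.0]]
ft_force: [0.5, 0.8, -2.6]
grip_width: 0.0654
gripper_force: 79.1
```

{"name": "jog_arm", "arguments": {"targets": [[0,0,0,0,0,0],[0,0,0,0,0,0],[0,0,0,0,0,0],[0,0,0,0,0,0]]}}

```text
time_s: 4.5
position: [0.4655, 0.1143, 0.1155]
tool_rot: [[-0.998, -0.061, 0.0], [-0.061, 0.998, 0.0], [-0.0, 0.0, -1.0]]
ft_force: [0.7, -0.7, -2.5]
grip_width: 0.0652
gripper_force: 79.2
```

```bash
python3 - <<'E'
from h import *
o=env.observe();print(o['position'],o['ft_force'],o['grip_width'],o['gripper_force'])
im=env.get_image('wrist');save(im,'w2');P=cloud(im);np.save('w2P.npy',P)
print(im['cam_to_world'][:3,3])
q=P.reshape(-1,3);q=q[~np.isnan(q[:,0])]
s=q[(np.hypot(q[:,0]-.465,q[:,1]-.112)<.1)&(q[:,2]>.028)&(q[:,2]<.045)]
print('plate',np.median(s,0),s.min(0),s.max(0),len(s))
E
```

```text
[0.4655 0.1143 0.1155] [ 0.7294 -0.6719 -2.5128] 0.06522325272300242 79.19612157158554
[0.3941 0.1103 0.2582]
plate [0.4423 0.1111 0.0339] [0.4219 0.0731 0.0284] [0.4536 0.1517 0.036 ] 628
```

View pics/w2.png

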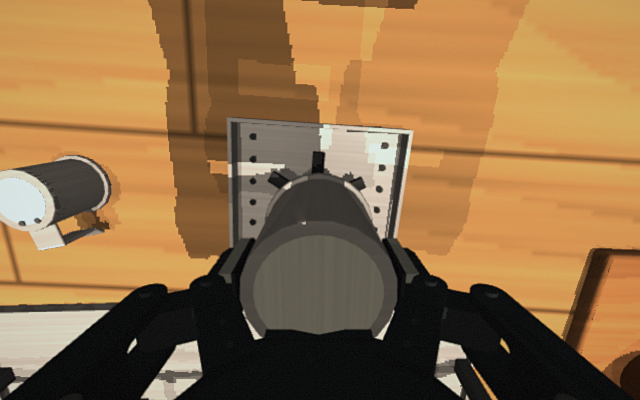

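{"name": "jog_arm", "arguments": {"targets": [[0,0,2,0,0,0],[0,0,3.5,0,0,0],[0,0,4.2,0,0,0],[0,0,4.8,0,0,0],[0,0,5.2,0,0,0],[0,0,5.5,0,0,0],[0,0,5.5,0,0,0]]}}

```text
time_s: 5.13
position: [0.4653, 0.1141, 0.0608]
tool_rot: [[-0.998, -0.06, -0.0], [-0.06, 0.998, 0.001], [0.0, 0.001, -1.0]]
ft_force: [-5.5, 2.8, 9.2]
grip_width: 0.0653
gripper_force: 80.1
```

{"name": "jog_arm", "arguments": {"targets": [[0,0,0.1,0,0,0],[0,0,0.2,0,0,0],[0,0,0.2,0,0,0]]}}

```text
time_s: 5.38
position: [0.4654, 0.1141, 0.0594]
tool_rot: [[-0.998, -0.06, 0.0], [-0.06, 0.998, 0.001], [-0.0, 0.001, -1.0]]
ft_force: [-6.4, 2.7, 9.7]
grip_width: 0.0652
gripper_force: 80.5
```

{"name": "jog_arm", "arguments": {"targets": [[0,0,0.1,0,0,0],[0,0,0.2,0,0,0],[0,0,0.2,0,0,0]]}}

```text
time_s: 5.63
position: [0.4657, 0.1142, 0.0591]
tool_rot: [[-0.998, -0.061, 0.002], [-0.061, 0.998, 0.001], [-0.002, 0.0, -1.0]]
ft_force: [-11.6, 2.2, 31.3]
grip_width: 0.0652
gripper_force: 82.4
```

{"name": "jog_arm", "arguments": {"targets": [[0,0,0,0,0,0],[0,0,0,0,0,0],[0,0,0,0,0,0],[0,0,0,0,0,0],[0,0,0,0,0,0],[0,0,0,0,0,0],[0,0,0,0,0,0],[0,0,0,0,0,0]]}}

```text
time_s: 6.3
position: [0.4657, 0.1142, 0.0591]
tool_rot: [[-0.998, -0.061, 0.002], [-0.061, 0.998, 0.001], [-0.002, 0.0, -1.0]]
ft_force: [-11.1, 2.2, 30.2]
grip_width: 0.0653
gripper_force: 82.4
```

{"name": "jog_arm", "arguments": {"targets": [[0,0,0,0,0,0],[0,0,0,0,0,0],[0,0,0,0,0,0],[0,0,0,0,0,0],[0,0,0,0,0,0],[0,0,0,0,0,0],[0,0,0,0,0,0],[0,0,0,0,0,0]]}}

```text
time_s: 6.97
position: [0.4657, 0.1142, 0.0591]
tool_rot: [[-0.998, -0.061, 0.002], [-0.061, 0.998, 0.001], [-0.002, 0.0, -1.0]]
ft_force: [-11.1, 3.0, 30.4]
grip_width: 0.0653
gripper_force: 82.4
```

{"name": "jog_arm", "arguments": {"targets": [[0,0,0,0,0,0],[0,0,0,0,0,0],[0,0,0,0,0,0],[0,0,0,0,0,0],[0,0,0,0,0,0],[0,0,0,0,0,0],[0,0,0,0,0,0],[0,0,0,0,0,0]]}}

```text
time_s: 7.63
position: [0.4657, 0.1142, 0.0591]
tool_rot: [[-0.998, -0.061, 0.002], [-0.061, 0.998, 0.001], [-0.002, 0.0, -1.0]]
ft_force: [-11.5, 2.9, 30.1]
grip_width: 0.0651
gripper_force: 82.4
```

{"name": "jog_arm", "arguments": {"targets": [[0,0,0,0,0,0],[0,0,0,0,0,0],[0,0,0,0,0,0],[0,0,0,0,0,0],[0,0,0,0,0,0],[0,0,0,0,0,0],[0,0,0,0,0,0],[0,0,0,0,0,0]]}}

```text
time_s: 8.3
position: [0.4657, 0.1142, 0.0591]
tool_rot: [[-0.998, -0.061, 0.002], [-0.061, 0.998, 0.001], [-0.002, 0.0, -1.0]]
ft_force: [-10.6, 2.5, 30.5]
grip_width: 0.0653
gripper_force: 82.4
```

{"name": "jog_arm", "arguments": {"targets": [[0,0,0,0,0,0],[0,0,0,0,0,0],[0,0,0,0,0,0],[0,0,0,0,0,0],[0,0,0,0,0,0],[0,0,0,0,0,0],[0,0,0,0,0,0],[0,0,0,0,0,0]]}}

```text
time_s: 8.97
position: [0.4656, 0.1142, 0.0591]
tool_rot: [[-0.998, -0.061, 0.002], [-0.061, 0.998, 0.001], [-0.002, 0.0, -1.0]]
ft_force: [-11.0, 2.6, 30.6]
grip_width: 0.0654
gripper_force: 82.4
```

```bash
python3 - <<'E'
from h import *
o=env.observe();print(o['position'],o['ft_force'],o['grip_width'],o['gripper_force'])
im=env.get_image('wrist');P=cloud(im)
q=P.reshape(-1,3);q=q[~np.isnan(q[:,0])]
s=q[(np.hypot(q[:,0]-.465,q[:,1]-.112)<.06)&(q[:,2]>.016)&(q[:,2]<.05)&(q[:,0]<.435)]
print('plate z',np.percentile(s[:,2],[5,25,50,75,95]),len(s))
E
```

```text
[0.4656 0.1142 0.0591] [-11.0167   2.6339  30.6256] 0.06544829544606252 82.38088231533766
plate z [0.0214 0.0248 0.0274 0.0378 0.0479] 930
```

{"name": "jog_arm", "arguments": {"targets": [[0,0,-2,0,0,0],[0,0,-4,0,0,0],[0,-1,-8,0,0,0],[0,-2,-12,0,0,0],[0,-3,-16,0,0,0],[0,-4,-20,0,0,0],[0,-5,-23,0,0,0],[0,-5,-23,0,0,0]]}}

```text
time_s: 9.68
position: [0.4707, 0.0623, 0.2928]
tool_rot: [[-0.998, -0.059, 0.013], [-0.059, 0.998, -0.002], [-0.012, -0.003, -1.0]]
ft_force: [0.3, 0.2, -1.8]
grip_width: 0.0657
gripper_force: 79.4
```

{"name": "jog_arm", "arguments": {"targets": [[0,0,0,0,0,0],[0,0,0,0,0,0],[0,0,0,0,0,0]]}}

```text
time_s: 9.93
position: [0.4681, 0.0639, 0.2849]
tool_rot: [[-0.998, -0.06, -0.003], [-0.06, 0.998, 0.0], [0.003, 0.001, -1.0]]
ft_force: [0.8, -0.1, -2.5]
grip_width: 0.0654
gripper_force: 79.3
```

```bash
cat >> h.py <<'E'
def rail(P):
    q=P.reshape(-1,3);q=q[~np.isnan(q[:,0])]
    for nm,lo,hi in(('bar',.150,.160),('rod',.171,.182)):
        s=q[(abs(q[:,1]-.03)<.3)&(q[:,2]>lo)&(q[:,2]<hi)]; s=s[abs(s[:,0]-(.6775-.079*s[:,1]))<.02]
        if len(s)<20: print(nm,len(s)); continue
        for _ in range(5):
            m,b=np.polyfit(s[:,1],s[:,0],1);e=s[:,0]-m*s[:,1]-b;s=s[abs(e)<max(2.2*np.std(e),.004)]
        e=s[:,0]-m*s[:,1]-b
        print(nm,len(s),'x=%.4f*y+%.4f'%(m,b),'y',s[:,1].min(),s[:,1].max(),'z',np.median(s[:,2]),'perp band',np.percentile(e,[2,50,98]))
E
python3 - <<'E'
from h import *
o=env.observe();print(o['position'],o['ft_force'],o['grip_width'],o['gripper_force'])
rail(np.load('wP.npy')); rail(np.load('topP.npy')); rail(np.load('sceneP.npy'))
im=env.get_image('wrist');P=cloud(im);save(im,'w3');np.save('w3P.npy',P);rail(P)
E
```

```text
[0.4681 0.0639 0.2849] [ 0.7863 -0.0814 -2.5177] 0.06537932159632476 79.30136698298156
bar 815 x=-0.0829*y+0.6730 y -0.02989511611587492 0.29121197906884133 z 0.15437037146612537 perp band [-0.0031 -0.0005  0.004 ]
rod 420 x=-0.0838*y+0.6724 y -0.0076936544719383715 0.2578159853998146 z 0.17468463141090435 perp band [-0.0025 -0.0003  0.0035]
bar 159 x=-0.0866*y+0.6698 y -0.22076049784479512 0.28915253023171106 z 0.1546165279707472 perp band [-0.0027 -0.0002  0.0034]
rod 275 x=-0.0801*y+0.6714 y -0.10130083776285317 0.2815856615224209 z 0.17562379571466846 perp band [-0.0046 -0.0001  0.0041]
bar 469 x=-0.0787*y+0.6761 y -0.22332468270612435 0.2866246845818723 z 0.15456818751504553 perp band [-0.0047  0.0004  0.004 ]
rod 349 x=-0.0788*y+0.6765 y -0.09951397408435528 0.2802537335803924 z 0.175388076220384 perp band [-0.0047  0.0003  0.0042]
bar 434 x=-0.0806*y+0.6729 y -0.09990461825281649 0.24854818229625147 z 0.15462826090963885 perp band [-0.0031 -0.0006  0.0046]
rod 674 x=-0.0864*y+0.6729 y -0.1006422405259304 0.24929301037146992 z 0.17530455819697002 perp band [-0.0055 -0.0003  0.0054]
```

View pics/w3.png

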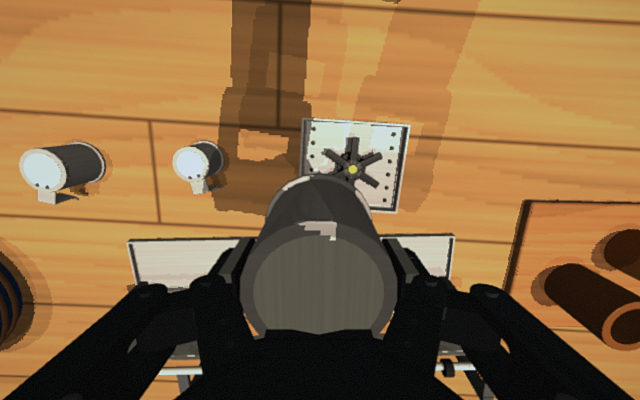

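```bash
cat >> h.py <<'E'
def heldfit(P,name,o):
    """axis of held cup relative to the TCP, in tool x,y (m), base height above TCP"""
    r,h=DIM[name]; R=np.array(o['tool_rot']); q=P.reshape(-1,3); q=q[~np.isnan(q[:,0])]
    t=(q-np.array(o['position']))@R
    s=t[(np.hypot(t[:,0],t[:,1])<r+.02)&(-t[:,2]>.025)&(-t[:,2]<.06)&(abs(t[:,1])<r)]
    zz,ed=np.histogram(-s[:,2],np.arange(.02,.07,.001)); z0=ed[zz.argmax()]+.0005
    b=s[(abs(-s[:,2]-z0)<.0025)&(s[:,0]>0)][:,:2]   # rear half (toward robot), outer edge
    a=np.degrees(np.arctan2(b[:,1],b[:,0])); e=[]
    for k in range(-60,61,4):
        m=abs(a-k)<2
        if m.sum()>3: i=np.hypot(*b[m].T).argsort()[-3:]; e.append(b[m][i].mean(0))
    e=np.array(e); f=least_squares(lambda c:np.hypot(e[:,0]-c[0],e[:,1]-c[1])-r,[0,0],loss='soft_l1',f_scale=.001)
    return f.x,z0,len(e),np.abs(f.fun).mean()
E
python3 - <<'E'
from h import *
o=env.observe(); P=np.load('w3P.npy'); print(heldfit(P,'measure_large',o),o['position'],o['tool_rot'])
E
```

```text
(array([-0.0002,  0.0006]), np.float64(0.04050000000000002), 31, np.float64(0.00012832124651551523)) [0.4681 0.0638 0.2849] [[-0.9982 -0.0604 -0.0029]
 [-0.0604  0.9982  0.0003]
 [ 0.0028  0.0005 -1.    ]]
```

{"name": "jog_arm", "arguments": {"targets": [[-2,-3,0,0,0,0],[-4.5,-6.5,0,0,0,-1.3],[-7,-10,0,0,0,-1.3],[-9.5,-13.5,0,0,0,-1.3],[-12,-17,0,0,0,-1.3],[-14,-20,0,0,0,-1.3],[-16,-22.5,0,0,0,-1.3],[-16.4,-23.3,0,0,0,-1.3]]}}

```text
time_s: 10.65
position: [0.6481, -0.1629, 0.2827]
tool_rot: [[-0.997, -0.08, -0.004], [-0.08, 0.997, 0.001], [0.003, 0.001, -1.0]]
ft_force: [0.9, 0.2, -3.0]
grip_width: 0.0655
gripper_force: 79.3
```

{"name": "jog_arm", "arguments": {"targets": [[0,0,3,0,0,0],[0,0,6,0,0,0],[0,0,9,0,0,0],[0,0,11,0,0,0],[0,0,11,0,0,0],[0,0,11,0,0,0]]}}

```text
time_s: 11.15
position: [0.646, -0.1588, 0.1753]
tool_rot: [[-0.997, -0.083, -0.003], [-0.083, 0.997, 0.001], [0.002, 0.001, -1.0]]
ft_force: [-0.9, -0.2, -1.8]
grip_width: 0.0652
gripper_force: 79.3
```

```bash
python3 - <<'E'
from h import *
o=env.observe();print(o['position'],o['tool_rot'],o['ft_force'],o['grip_width'],o['gripper_force'],o['q'])
im=env.get_image('wrist');P=cloud(im);print(heldfit(P,'measure_large',o));rail(P)
im=env.get_image('scene');u=proj(im,[.66,-.15,.15])[0].astype(int);print(u)
cv2.imwrite('pics/s4.png',cv2.resize(im['frame'][u[1]-60:u[1]+60,u[0]-80:u[0]+80,::-1],None,fx=5,fy=5,interpolation=cv2.INTER_CUBIC))
E
```

```text
[ 0.646  -0.1588  0.1753] [[-0.9966 -0.0829 -0.0026]
 [-0.0829  0.9966  0.0012]
 [ 0.0025  0.0014 -1.    ]] [-0.9186 -0.2312 -1.7801] 0.06516292761624333 79.32927771471441 [ -23.9822   35.8716   59.0113    0.0027   85.2812 -118.7387]
(array([-0.0002,  0.0006]), np.float64(0.04050000000000002), 31, np.float64(0.00015115357603131087))
bar 1859 x=-0.0655*y+0.6729 y -0.07035556136935689 0.05634267438246851 z 0.1546927588932348 perp band [-0.0027 -0.0006  0.0041]
rod 1696 x=-0.0463*y+0.6717 y -0.03476409779532555 0.03410815217535054 z 0.17552632900955273 perp band [-0.0054 -0.      0.0051]
[260 213]
```

View pics/s4.png

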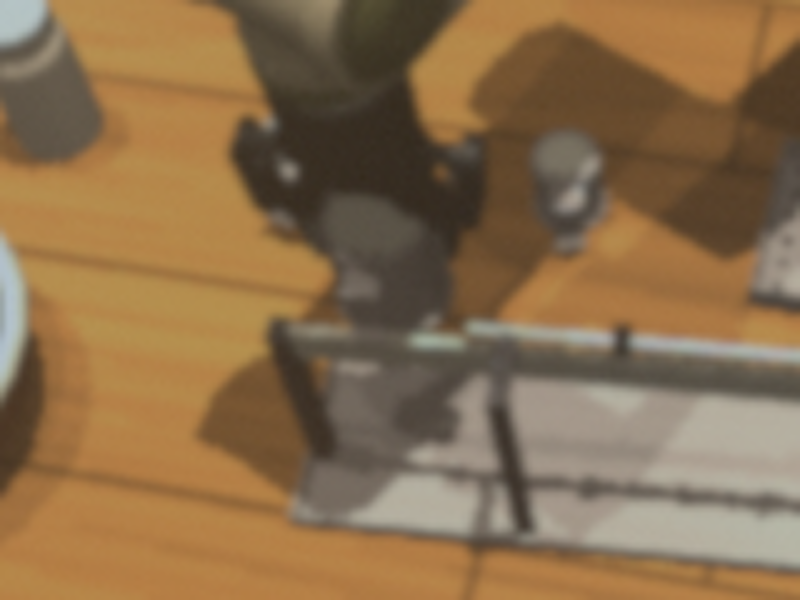

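{"name": "jog_arm", "arguments": {"targets": [[0,0,1,0,0,0],[0,0,1.6,0,0,0],[0,0,2.2,0,0,0],[0,0,2.6,0,0,0],[0,0,2.6,0,0,0]]}}

```text
time_s: 11.67
position: [0.6458, -0.1592, 0.1491]
tool_rot: [[-0.997, -0.082, -0.002], [-0.082, 0.997, 0.001], [0.002, 0.001, -1.0]]
ft_force: [-0.4, 1.0, -1.9]
grip_width: 0.0653
gripper_force: 79.3
```

{"name": "jog_arm", "arguments": {"targets": [[0,0,0.6,0,0,0],[0,0,1.2,0,0,0],[0,0,1.8,0,0,0],[0,0,2.2,0,0,0],[0,0,2.2,0,0,0],[0,0,2.2,0,0,0]]}}

```text
time_s: 12.17
position: [0.6462, -0.1593, 0.1281]
tool_rot: [[-0.997, -0.082, -0.0], [-0.082, 0.997, 0.0], [0.0, 0.0, -1.0]]
ft_force: [-0.1, 1.0, -1.5]
grip_width: 0.0651
gripper_force: 79.3
```

{"name": "jog_arm", "arguments": {"targets": [[0,1.5,0,0,0,0],[0,4,0,0,0,0],[0,6.5,0,0,0,0],[0,9,0,0,0,0],[0,11.5,0,0,0,0],[0,14,0,0,0,0],[0,16,0,0,0,0],[0,17,0,0,0,0]]}}

```text
time_s: 12.83
position: [0.6318, 0.0131, 0.1289]
tool_rot: [[-0.996, -0.085, 0.001], [-0.085, 0.996, 0.001], [-0.001, 0.0, -1.0]]
ft_force: [-1.0, -0.3, -2.8]
grip_width: 0.0651
gripper_force: 79.3
```

{"name": "jog_arm", "arguments": {"targets": [[0,0,0,0,0,0],[0,0,0,0,0,0]]}}

```text
time_s: 13.0
position: [0.6324, 0.01, 0.1286]
tool_rot: [[-0.997, -0.083, 0.001], [-0.083, 0.997, -0.0], [-0.001, -0.001, -1.0]]
ft_force: [0.0, -0.0, -2.1]
grip_width: 0.065
gripper_force: 79.3
```

```bash
python3 - <<'E'
from h import *
o=env.observe();print(o['position'],o['tool_rot'],o['ft_force'],o['grip_width'],o['gripper_force'])
im=env.get_image('wrist');P=cloud(im);print(heldfit(P,'measure_large',o));rail(P)
im=env.get_image('scene');u=proj(im,[.66,.02,.15])[0].astype(int);print(u)
cv2.imwrite('pics/s5.png',cv2.resize(im['frame'][u[1]-60:u[1]+60,u[0]-80:u[0]+80,::-1],None,fx=5,fy=5,interpolation=cv2.INTER_CUBIC))
E
```

```text
[0.6324 0.01   0.1286] [[-0.9965 -0.0832  0.0006]
 [-0.0832  0.9965 -0.0005]
 [-0.0006 -0.0005 -1.    ]] [ 0.0011 -0.0346 -2.0632] 0.0650428934076402 79.33044640347362
(array([-0.0002,  0.0006]), np.float64(0.04050000000000002), 31, np.float64(0.00014484424750086896))
bar 2991 x=-0.0799*y+0.6729 y -0.14680668551481452 0.1747300705576412 z 0.15470905989615358 perp band [-0.0025 -0.0007  0.004 ]
rod 2100 x=-0.0819*y+0.6722 y -0.05898530776744147 0.15273607447367524 z 0.17467607060740062 perp band [-0.0021 -0.0004  0.0035]
[316 221]
```

View pics/s5.png

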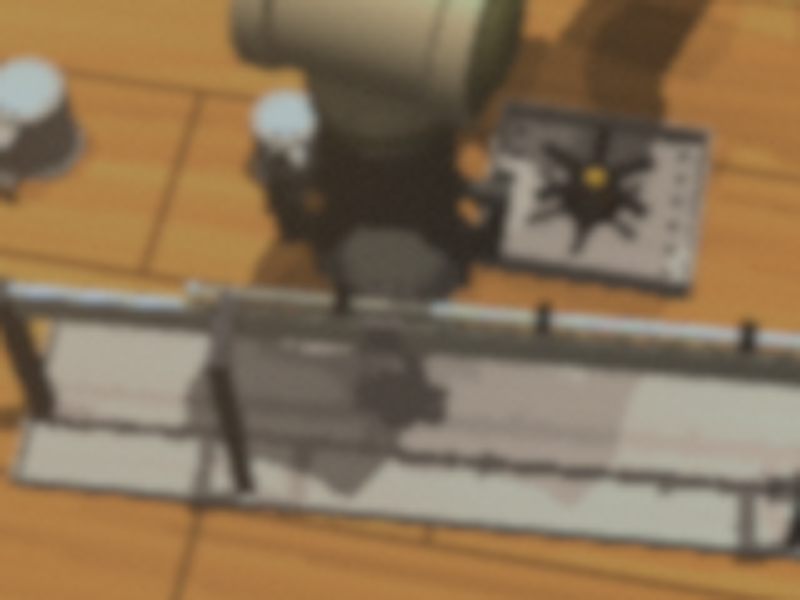

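```bash
cat > rings.py <<'E'
from h import *
def rings(im):
    s=np.arange(-.26,.27,.001); best=0
    for off in(0,):
        pts=np.stack([.6701-.0819*s,.034+.9966*s,np.full_like(s,.176)],1)
        uv=proj(im,pts); v=[]
        for (u,w) in uv:
            u,w=int(round(u)),int(round(w))
            v.append(im['frame'][w-1:w+2,u-1:u+2].mean() if 2<=u<638 and 2<=w<398 else -1)
    return s,np.array(v)
if __name__=='__main__':
    for c in('wrist','scene','top'):
        im=env.get_image(c); s,v=rings(im)
        g=im['frame']; out=[]
        for r in(-.045,.07,.185):
            m=(abs(s-r)<.02)&(v>=0)
            if m.sum()>30:
                b=np.percentile(v[m],80); w=np.clip(b-v[m],0,None); w[w<.5*w.max()]=0
                out.append((r,round((w*s[m]).sum()/w.sum(),4),round(b),round(v[m].min())))
        print(c,out)
E
python3 rings.py
```

```text
wrist [(-0.045, np.float64(-0.0468), 11, 9), (0.07, np.float64(0.0673), 10, 7)]
scene [(-0.045, np.float64(-0.0474), 98, 58), (0.07, np.float64(0.0678), 146, 82), (0.185, np.float64(0.1828), 152, 78)]
top [(-0.045, np.float64(-0.0631), 115, 108), (0.07, np.float64(0.0637), 100, 47), (0.185, np.float64(0.1856), 106, 49)]
```

{"name": "jog_arm", "arguments": {"targets": [[0,1.5,0,0,0,0],[0,4,0,0,0,0],[0,7,0,0,0,0],[0,10,0,0,0,0],[0,13,0,0,0,0],[0,16,0,0,0,0],[0,19,0,0,0,0],[0,20.5,0,0,0,0]]}}

```text
time_s: 13.92
position: [0.6145, 0.2179, 0.1283]
tool_rot: [[-0.996, -0.085, -0.0], [-0.085, 0.996, 0.001], [0.0, 0.001, -1.0]]
ft_force: [-0.2, -0.9, -2.6]
grip_width: 0.0655
gripper_force: 79.3
```

{"name": "jog_arm", "arguments": {"targets": [[0,0,0,0,0,0],[0,0,0,0,0,0],[0,0,0,0,0,0]]}}

```text
time_s: 14.17
position: [0.6155, 0.2134, 0.1282]
tool_rot: [[-0.997, -0.082, -0.0], [-0.082, 0.997, -0.0], [0.0, -0.0, -1.0]]
ft_force: [0.7, -0.3, -2.7]
grip_width: 0.0649
gripper_force: 79.3
```

```bash
python3 - <<'E'
from h import *
o=env.observe();print(o['position'],o['tool_rot'],o['ft_force'],o['grip_width'],o['gripper_force'])
im=env.get_image('wrist');P=cloud(im);save(im,'w6');print(heldfit(P,'measure_large',o));rail(P)
im=env.get_image('scene');u=proj(im,[.66,.2,.15])[0].astype(int);print(u)
cv2.imwrite('pics/s6.png',cv2.resize(im['frame'][u[1]-60:u[1]+60,u[0]-80:u[0]+80,::-1],None,fx=5,fy=5,interpolation=cv2.INTER_CUBIC))
E
```

```text
[0.6155 0.2134 0.1282] [[-0.9967 -0.0815 -0.0001]
 [-0.0815  0.9967 -0.0004]
 [ 0.0002 -0.0004 -1.    ]] [ 0.676  -0.3456 -2.6611] 0.06489687240848843 79.32414145208895
(array([-0.0002,  0.0006]), np.float64(0.04050000000000002), 31, np.float64(0.00014870178755772755))
bar 1889 x=-0.0626*y+0.6714 y 0.057335126598033165 0.291005700218844 z 0.1542476943569265 perp band [-0.0038 -0.0006  0.0044]
rod 1757 x=-0.0795*y+0.6719 y 0.07951572036734197 0.2836246037884947 z 0.17452706164285609 perp band [-0.002  -0.0004  0.0035]
[378 231]
```

View pics/s6.png

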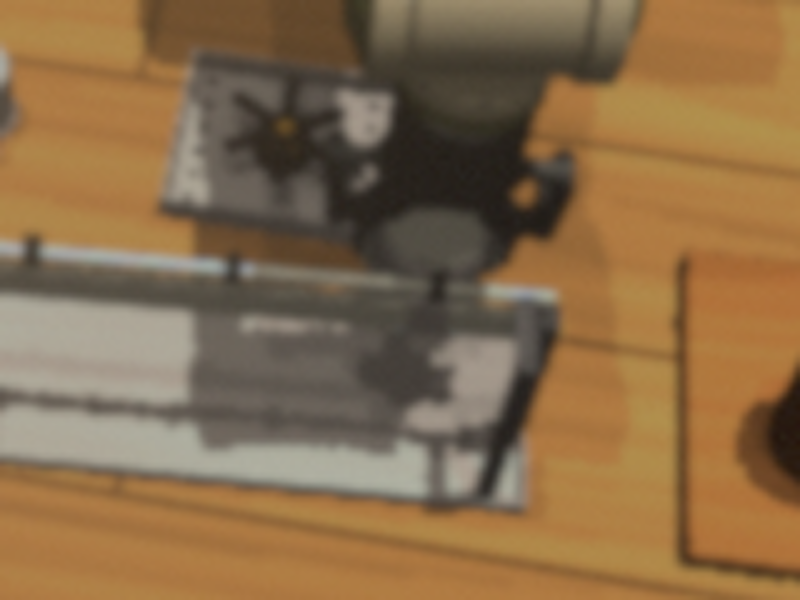

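{"name": "jog_arm", "arguments": {"targets": [[0,0,0.2,0,0,0],[0,0,0.4,0,0,0],[0,0,0.4,0,0,0]]}}

```text
time_s: 14.52
position: [0.6152, 0.2138, 0.1237]
tool_rot: [[-0.997, -0.082, -0.001], [-0.082, 0.997, -0.0], [0.001, -0.0, -1.0]]
ft_force: [0.0, -0.1, -1.2]
grip_width: 0.0655
gripper_force: 79.3
```

{"name": "jog_arm", "arguments": {"targets": [[0,0,0.1,0,0,0],[0,0,0.1,0,0,0]]}}

```text
time_s: 14.68
position: [0.6153, 0.2142, 0.1231]
tool_rot: [[-0.997, -0.082, -0.0], [-0.082, 0.997, -0.0], [0.0, -0.0, -1.0]]
ft_force: [-0.5, 1.1, -2.4]
grip_width: 0.0657
gripper_force: 79.3
```

{"name": "jog_arm", "arguments": {"targets": [[0,0,0.1,0,0,0],[0,0,0.1,0,0,0]]}}

```text
time_s: 14.85
position: [0.6154, 0.2144, 0.1224]
tool_rot: [[-0.997, -0.082, 0.0], [-0.082, 0.997, -0.0], [-0.0, -0.0, -1.0]]
ft_force: [1.0, -0.0, -1.2]
grip_width: 0.0653
gripper_force: 79.5
```

{"name": "jog_arm", "arguments": {"targets": [[0,0,0.1,0,0,0],[0,0,0.1,0,0,0]]}}

```text
time_s: 15.02
position: [0.6156, 0.2144, 0.1221]
tool_rot: [[-0.997, -0.082, 0.001], [-0.082, 0.997, 0.0], [-0.001, -0.0, -1.0]]
ft_force: [-1.7, -0.9, 3.6]
grip_width: 0.0656
gripper_force: 79.9
```

{"name": "jog_arm", "arguments": {"targets": [[0,0,0,0,0,0],[0,0,0,0,0,0],[0,0,0,0,0,0],[0,0,0,0,0,0]], "hand": 0.9}}

```text
time_s: 15.35
position: [0.6153, 0.2144, 0.1212]
tool_rot: [[-0.997, -0.083, -0.0], [-0.083, 0.997, 0.0], [0.0, 0.0, -1.0]]
ft_force: [0.5, -0.7, -0.9]
grip_width: 0.0768
gripper_force: 0.0
```

{"name": "jog_arm", "arguments": {"targets": [[0,0,0,0,0,0],[0,0,0,0,0,0],[0,0,0,0,0,0],[0,0,0,0,0,0]], "hand": 1}}

```text
time_s: 15.68
position: [0.6153, 0.2144, 0.1213]
tool_rot: [[-0.997, -0.082, -0.0], [-0.082, 0.997, 0.0], [0.0, 0.0, -1.0]]
ft_force: [-0.5, -0.2, 0.1]
grip_width: 0.0854
gripper_force: 0.0
```

```bash
python3 - <<'E'
from h import *
o=env.observe();print(o['position'],o['ft_force'],o['grip_width'],o['gripper_force'])
im=env.get_image('wrist');save(im,'w7')
E
```

```text
[0.6153 0.2144 0.1213] [-0.4934 -0.2283  0.1184] 0.0854462143939961 0.0
```

View pics/w7.png

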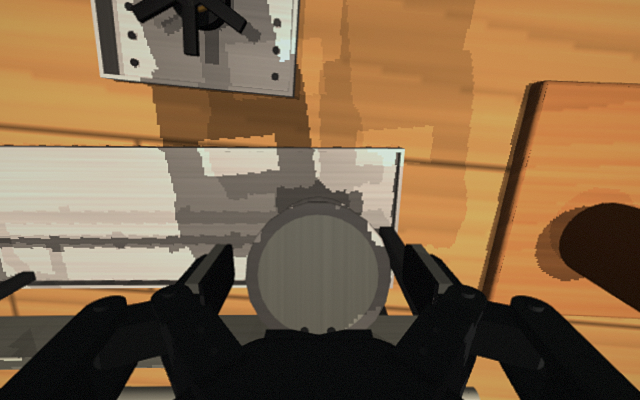

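{"name": "jog_arm", "arguments": {"targets": [[0,0,-2,0,0,0],[0,0,-5,0,0,0],[0,0,-9,0,0,0],[0,0,-13,0,0,0],[0,0,-16,0,0,0],[1,-3,-16,0,0,0],[2,-6,-16,0,0,0],[3,-9,-16,0,0,0]]}}

```text
time_s: 16.4
position: [0.5924, 0.1215, 0.2817]
tool_rot: [[-0.996, -0.084, 0.001], [-0.084, 0.996, -0.0], [-0.001, -0.0, -1.0]]
ft_force: [-0.3, -0.4, 0.4]
grip_width: 0.0856
gripper_force: 0.0
```

{"name": "jog_arm", "arguments": {"targets": [[1,-4,0,0,0,3],[3,-8,0,0,0,6],[4.5,-12,0,0,0,9],[6,-16,0,0,0,12],[7.5,-20,0,0,0,15],[9,-24,0,0,0,18],[10.5,-28,0,0,0,20],[12,-32,0,0,0,20]]}}

```text
time_s: 17.07
position: [0.5012, -0.1993, 0.2816]
tool_rot: [[-0.964, 0.265, 0.0], [0.265, 0.964, -0.0], [-0.0, -0.0, -1.0]]
ft_force: [0.5, 0.1, 1.1]
grip_width: 0.0856
gripper_force: 0.0
```

```bash
python3 - <<'E'
from h import *
o=env.observe();print(o['position'],o['tool_rot'],o['q'])
im=env.get_image('wrist');save(im,'w8');P=cloud(im)
for n,g in(('measure_medium',(.486,-.281)),('measure_small',(.469,-.102))):
    for r in env.regions_of('wrist',n)[:2]:
        q=P[r['pixels']];q=q[~np.isnan(q[:,0])];m=np.median(q,0);print(n,r['score'],r['point'],len(q),m,fit(P,n,m))
im=env.get_image('top');P=cloud(im)
for n in DIM:
    for r in env.regions_of('top',n)[:2]:
        q=P[r['pixels']];q=q[~np.isnan(q[:,0])];print('top',n,r['score'],r['point'],len(q),np.median(q,0))
E
```

```text
[ 0.5012 -0.1993  0.2816] [[-0.9642  0.2652  0.0004]
 [ 0.2652  0.9642 -0.0003]
 [-0.0005 -0.0001 -1.    ]] [ -34.27     18.946    70.4047    0.002    90.6209 -108.8911]
measure_medium 0.87 [174.9, 256.0] 2158 [ 0.4853 -0.28    0.0666] (array([ 0.4857, -0.2827]), np.float64(-13.02133651646638), np.float64(0.06761605624076655), np.int64(167))
measure_small 0.91 [132.1, 381.7] 1631 [ 0.4699 -0.1046  0.0557] (array([ 0.4689, -0.1039]), np.float64(14.901568805202167), np.float64(0.05668553064984194), np.int64(181))
measure_small 0.36 [174.8, 256.4] 2154 [ 0.4857 -0.28    0.0666] (array([ 0.483 , -0.2804]), np.float64(-24.408535384560977), np.float64(0.06738536567237885), np.int64(349))
top measure_large 0.69 [182.5, 266.7] 457 [0.6199 0.2089 0.15  ]
top measure_small 0.53 [230.2, 358.0] 158 [ 0.471  -0.1001  0.0561]
```

{"name": "jog_arm", "arguments": {"targets": [[-0.3,-3.5,0,0,0,-1.5],[-0.7,-7,0,0,0,-2.4],[-0.7,-8.4,0,0,0,-2.4],[-0.7,-8.4,0,0,0,-2.4],[-0.7,-8.4,0,0,0,-2.4]]}}

```text
time_s: 17.83
position: [0.4871, -0.2797, 0.2812]
tool_rot: [[-0.975, 0.223, -0.0], [0.223, 0.975, 0.001], [0.0, 0.001, -1.0]]
ft_force: [0.2, 0.0, 0.2]
grip_width: 0.0856
gripper_force: 0.0
```

```bash
python3 - <<'E'
from h import *
o=env.observe();print(o['position'],o['tool_rot'])
im=env.get_image('wrist');P=cloud(im)
c=fit(P,'measure_medium',np.array([.4857,-.2827]));print(c)
R=np.array(o['tool_rot']);print('tool delta',(np.r_[c[0],.0]-o['position'])@R)
q=P.reshape(-1,3);q=q[~np.isnan(q[:,0])];s=q[(np.hypot(*(q[:,:2]-c[0]).T)<.0325)&(abs(q[:,2]-.067)<.004)]
print(cv2.minEnclosingCircle(s[:,:2].astype(np.float32)))
E
```

```text
[ 0.4871 -0.2797  0.2812] [[-0.9749  0.2228 -0.0001]
 [ 0.2228  0.9749  0.0007]
 [ 0.0003  0.0006 -1.    ]]
(array([ 0.4854, -0.2837]), np.float64(-11.936143919977464), np.float64(0.06761476584439025), np.int64(167))
tool delta [ 0.0007 -0.0045  0.2812]
((0.48620617389678955, -0.28404396772384644), 0.0283394493162632)
```

{"name": "jog_arm", "arguments": {"targets": [[0,-0.4,4,0,0,-1],[0,-0.4,8,0,0,-1],[0,-0.4,12,0,0,-1],[0,-0.4,15.5,0,0,-1],[0,-0.4,18.5,0,0,-1],[0,-0.4,21.5,0,0,-1],[0,-0.4,23.7,0,0,-1],[0,-0.4,25.2,0,0,-1]]}}

```text
time_s: 18.55
position: [0.4859, -0.282, 0.0274]
tool_rot: [[-0.979, 0.204, -0.002], [0.204, 0.979, 0.002], [0.002, 0.002, -1.0]]
ft_force: [-0.9, -0.4, -1.2]
grip_width: 0.0851
gripper_force: 0.0
```

{"name": "jog_arm", "arguments": {"targets": [[0,0,0,0,0,0],[0,0,0,0,0,0],[0,0,0,0,0,0]]}}

```text
time_s: 18.8
position: [0.4868, -0.284, 0.0307]
tool_rot: [[-0.979, 0.205, 0.002], [0.205, 0.979, -0.001], [-0.002, -0.001, -1.0]]
ft_force: [0.4, -0.5, 0.0]
grip_width: 0.0852
gripper_force: 0.0
```

{"name": "jog_arm", "arguments": {"targets": [[0,0,0,0,0,0],[0,0,0,0,0,0],[0,0,0,0,0,0],[0,0,0,0,0,0],[0,0,0,0,0,0],[0,0,0,0,0,0],[0,0,0,0,0,0]], "hand": 0, "newtons": 70}}

```text
time_s: 19.38
position: [0.4864, -0.2845, 0.0309]
tool_rot: [[-0.979, 0.206, 0.002], [0.206, 0.979, -0.001], [-0.002, -0.001, -1.0]]
ft_force: [-1.1, 1.9, 10.5]
grip_width: 0.0562
gripper_force: 73.4
```

{"name": "jog_arm", "arguments": {"targets": [[0,0,-3,0,0,0],[0,0,-7,0,0,0],[0,0,-10,0,0,0],[0,0,-12,0,0,0],[0.8,3,-12,0,0,0],[1.8,7,-12,0,0,0],[2.8,11,-12,0,0,0],[3.8,15,-12,0,0,0]]}}

```text
time_s: 20.05
position: [0.479, -0.1282, 0.1497]
tool_rot: [[-0.978, 0.207, 0.0], [0.207, 0.978, -0.0], [-0.001, -0.0, -1.0]]
ft_force: [0.9, 0.4, -1.1]
grip_width: 0.0561
gripper_force: 74.9
```

{"name": "jog_arm", "arguments": {"targets": [[1,3.5,0,0,0,-3],[2,7,0,0,0,-6],[3,10.5,0,0,0,-9],[4,14,0,0,0,-12],[5,17.5,0,0,0,-15],[6,21,0,0,0,-16.6],[6.5,23.5,0,0,0,-16.6],[6.5,23.5,0,0,0,-16.6]]}}

```text
time_s: 20.72
position: [0.4636, 0.1173, 0.1498]
tool_rot: [[-0.996, -0.087, 0.001], [-0.087, 0.996, 0.001], [-0.001, 0.001, -1.0]]
ft_force: [0.5, -0.7, -2.4]
grip_width: 0.0563
gripper_force: 75.0
```

```bash
python3 - <<'E'
from h import *
o=env.observe();print(o['position'],o['tool_rot'],o['ft_force'],o['grip_width'],o['gripper_force'])
im=env.get_image('wrist');P=cloud(im);print(heldfit(P,'measure_medium',o))
R=np.array(o['tool_rot']);print('tool delta',(np.array([.465,.1135,.0])-o['position'])@R)
E
```

```text
[0.4636 0.1173 0.1498] [[-0.9962 -0.0867  0.0005]
 [-0.0867  0.9962  0.001 ]
 [-0.0006  0.001  -1.    ]] [ 0.5451 -0.7287 -2.3632] 0.056338189125260625 74.9800718575716
(array([-0.0006,  0.0007]), np.float64(0.03650000000000002), 31, np.float64(0.00014739388701657873))
tool delta [-0.001  -0.0041  0.1498]
```

{"name": "jog_arm", "arguments": {"targets": [[0,-0.2,3,0,0,0],[0,-0.2,6,0,0,0],[0,-0.2,8,0,0,0],[0,-0.2,8.6,0,0,0],[0,-0.2,9,0,0,0],[0,-0.2,9.4,0,0,0],[0,-0.2,9.6,0,0,0],[0,-0.2,9.6,0,0,0]]}}

```text
time_s: 21.43
position: [0.4645, 0.1109, 0.0547]
tool_rot: [[-0.997, -0.082, 0.0], [-0.082, 0.997, -0.001], [-0.0, -0.001, -1.0]]
ft_force: [-5.6, -1.1, 8.7]
grip_width: 0.0557
gripper_force: 75.9
```

{"name": "jog_arm", "arguments": {"targets": [[0,0,0.1,0,0,0],[0,0,0.2,0,0,0],[0,0,0.2,0,0,0]]}}

```text
time_s: 21.68
position: [0.4645, 0.1109, 0.0531]
tool_rot: [[-0.997, -0.082, 0.001], [-0.082, 0.997, -0.001], [-0.001, -0.001, -1.0]]
ft_force: [-5.3, -2.5, 9.7]
grip_width: 0.0564
gripper_force: 76.0
```

{"name": "jog_arm", "arguments": {"targets": [[0,0,0.1,0,0,0],[0,0,0.1,0,0,0],[0,0,0.1,0,0,0]]}}

```text
time_s: 21.93
position: [0.4646, 0.1109, 0.0528]
tool_rot: [[-0.997, -0.082, 0.002], [-0.082, 0.997, -0.001], [-0.002, -0.001, -1.0]]
ft_force: [-7.7, -2.9, 18.4]
grip_width: 0.056
gripper_force: 77.0
```

Bottomed (force jumped). A bit more, then hold.

{"name": "jog_arm", "arguments": {"targets": [[0,0,0.1,0,0,0],[0,0,0.1,0,0,0],[0,0,0.1,0,0,0],[0,0,0.1,0,0,0],[0,0,0.1,0,0,0],[0,0,0.1,0,0,0],[0,0,0.1,0,0,0],[0,0,0.1,0,0,0]]}}

```text
time_s: 22.6
position: [0.4648, 0.1109, 0.0527]
tool_rot: [[-0.997, -0.082, 0.003], [-0.082, 0.997, -0.001], [-0.002, -0.001, -1.0]]
ft_force: [-11.3, -3.6, 30.2]
grip_width: 0.0563
gripper_force: 78.0
```

{"name": "jog_arm", "arguments": {"targets": [[0,0,0,0,0,0],[0,0,0,0,0,0],[0,0,0,0,0,0],[0,0,0,0,0,0],[0,0,0,0,0,0],[0,0,0,0,0,0],[0,0,0,0,0,0],[0,0,0,0,0,0]]}}

```text
time_s: 23.27
position: [0.4648, 0.1109, 0.0527]
tool_rot: [[-0.997, -0.082, 0.003], [-0.082, 0.997, -0.001], [-0.002, -0.001, -1.0]]
ft_force: [-11.7, -2.8, 29.1]
grip_width: 0.0563
gripper_force: 78.0
```

{"name": "jog_arm", "arguments": {"targets": [[0,0,0,0,0,0],[0,0,0,0,0,0],[0,0,0,0,0,0],[0,0,0,0,0,0],[0,0,0,0,0,0],[0,0,0,0,0,0],[0,0,0,0,0,0],[0,0,0,0,0,0]]}}

```text
time_s: 23.93
position: [0.4648, 0.1109, 0.0527]
tool_rot: [[-0.997, -0.082, 0.003], [-0.082, 0.997, -0.001], [-0.003, -0.001, -1.0]]
ft_force: [-11.1, -2.6, 29.2]
grip_width: 0.056
gripper_force: 78.0
```

{"name": "jog_arm", "arguments": {"targets": [[0,0,0,0,0,0],[0,0,0,0,0,0],[0,0,0,0,0,0],[0,0,0,0,0,0],[0,0,0,0,0,0],[0,0,0,0,0,0],[0,0,0,0,0,0],[0,0,0,0,0,0]]}}

```text
time_s: 24.6
position: [0.4648, 0.1109, 0.0527]
tool_rot: [[-0.997, -0.082, 0.003], [-0.082, 0.997, -0.001], [-0.002, -0.001, -1.0]]
ft_force: [-11.6, -2.7, 28.8]
grip_width: 0.0563
gripper_force: 78.0
```

{"name": "jog_arm", "arguments": {"targets": [[0,0,0,0,0,0],[0,0,0,0,0,0],[0,0,0,0,0,0],[0,0,0,0,0,0],[0,0,0,0,0,0],[0,0,0,0,0,0],[0,0,0,0,0,0],[0,0,0,0,0,0]]}}

```text
time_s: 25.27
position: [0.4648, 0.1109, 0.0527]
tool_rot: [[-0.997, -0.082, 0.003], [-0.082, 0.997, -0.001], [-0.003, -0.001, -1.0]]
ft_force: [-11.2, -1.8, 30.2]
grip_width: 0.056
gripper_force: 78.0
```

{"name": "jog_arm", "arguments": {"targets": [[0,0,0,0,0,0],[0,0,0,0,0,0],[0,0,0,0,0,0]]}}

```text
time_s: 25.52
position: [0.4648, 0.1109, 0.0527]
tool_rot: [[-0.997, -0.082, 0.003], [-0.082, 0.997, -0.001], [-0.002, -0.001, -1.0]]
ft_force: [-10.9, -1.6, 29.6]
grip_width: 0.056
gripper_force: 78.0
```

{"name": "jog_arm", "arguments": {"targets": [[0,0,-2,0,0,0],[0,0,-4,0,0,0],[0,0,-8,0,0,0],[0,0,-12,0,0,0],[0,0,-15,0,0,0],[0,0,-17,0,0,0],[0,0,-17,0,0,0]]}}

```text
time_s: 26.1
position: [0.4662, 0.1112, 0.2248]
tool_rot: [[-0.997, -0.082, 0.01], [-0.082, 0.997, -0.0], [-0.01, -0.001, -1.0]]
ft_force: [-0.1, -0.6, -0.7]
grip_width: 0.0557
gripper_force: 75.1
```

{"name": "jog_arm", "arguments": {"targets": [[-1.5,-3,0,0,0,0],[-3.5,-6.5,0,0,0,0],[-5.5,-10,0,0,0,0],[-7.5,-13.5,0,0,0,0],[-9.5,-17,0,0,0,0],[-11.5,-20.5,0,0,0,0],[-13.5,-24,0,0,0,0],[-15,-26.5,0,0,0,0]]}}

```text
time_s: 26.77
position: [0.6366, -0.1437, 0.2186]
tool_rot: [[-0.997, -0.08, -0.001], [-0.08, 0.997, -0.0], [0.001, -0.0, -1.0]]
ft_force: [0.1, 0.3, -1.1]
grip_width: 0.0555
gripper_force: 75.0
```

{"name": "jog_arm", "arguments": {"targets": [[-1,-1.5,0,0,0,0],[-1,-1.5,0,0,0,0],[-1,-1.5,0,0,0,0]]}}

```text
time_s: 27.02
position: [0.6467, -0.1551, 0.2183]
tool_rot: [[-0.997, -0.081, -0.001], [-0.081, 0.997, 0.001], [0.001, 0.001, -1.0]]
ft_force: [-0.0, 1.0, -1.5]
grip_width: 0.0563
gripper_force: 75.1
```

```bash
python3 - <<'E'
from h import *
o=env.observe();print(o['position'],o['tool_rot'],o['ft_force'],o['grip_width'],o['gripper_force'])
im=env.get_image('wrist');P=cloud(im);c=heldfit(P,'measure_medium',o);print(c);rail(P)
R=np.array(o['tool_rot']);print('tool delta',(np.array([.6503,-.1582,.18])-o['position'])@R-np.r_[c[0],0])
E
```

```text
[ 0.6467 -0.1551  0.2183] [[-0.9967 -0.0809 -0.0015]
 [-0.0809  0.9967  0.0007]
 [ 0.0014  0.0009 -1.    ]] [-0.0037  1.0046 -1.5153] 0.056288405511834075 75.06905503571033
(array([-0.0006,  0.0006]), np.float64(0.03650000000000002), 31, np.float64(0.00016469998550756981))
bar 2370 x=-0.0804*y+0.6735 y -0.22262903836872996 0.10374137688585311 z 0.15482088262735694 perp band [-0.003  -0.0005  0.0043]
rod 2340 x=-0.0801*y+0.6730 y -0.08146628625729141 0.0828325017030514 z 0.17529978238692157 perp band [-0.003  -0.0004  0.0041]
tool delta [-0.0028 -0.004   0.0383]
```

{"name": "jog_arm", "arguments": {"targets": [[-0.3,-0.4,1,0,0,0],[-0.3,-0.4,2.5,0,0,0],[-0.3,-0.4,3.5,0,0,0],[-0.3,-0.4,3.5,0,0,0],[-0.3,-0.4,3.5,0,0,0]]}}

```text
time_s: 27.48
position: [0.6501, -0.1574, 0.1839]
tool_rot: [[-0.997, -0.083, -0.001], [-0.083, 0.997, 0.001], [0.001, 0.001, -1.0]]
ft_force: [-0.0, 0.3, -1.2]
grip_width: 0.0563
gripper_force: 75.0
```

{"name": "jog_arm", "arguments": {"targets": [[0,0,0.8,0,0,0],[0,0,1.6,0,0,0],[0,0,2.3,0,0,0],[0,0,2.7,0,0,0],[0,0,2.7,0,0,0]]}}

```text
time_s: 27.9
position: [0.6499, -0.1578, 0.1559]
tool_rot: [[-0.997, -0.082, -0.002], [-0.082, 0.997, 0.001], [0.002, 0.001, -1.0]]
ft_force: [-0.0, -0.7, -1.4]
grip_width: 0.0559
gripper_force: 75.1
```

{"name": "jog_arm", "arguments": {"targets": [[0,0,0.8,0,0,0],[0,0,1.6,0,0,0],[0,0,2.2,0,0,0],[0,0,2.5,0,0,0],[0,0,2.5,0,0,0],[0,0,2.5,0,0,0]]}}

```text
time_s: 28.4
position: [0.6504, -0.158, 0.1322]
tool_rot: [[-0.997, -0.082, -0.0], [-0.082, 0.997, 0.0], [0.0, 0.0, -1.0]]
ft_force: [-0.1, 0.6, -1.1]
grip_width: 0.0561
gripper_force: 75.1
```

```bash
python3 - <<'E'
from h import *
o=env.observe();print(o['position'],o['tool_rot'],o['ft_force'],o['grip_width'],o['gripper_force'])
im=env.get_image('wrist');P=cloud(im);c=heldfit(P,'measure_medium',o);print(c);rail(P)
R=np.array(o['tool_rot']);
u=np.array([-.0819,.9966]);n=np.array([.9966,.0819])
t=np.array([.6701,.034])+.070*u-.0355*n
print('tool delta',(np.r_[t,.1315]-o['position'])@R-np.r_[c[0],0])
E
```

```text
[ 0.6504 -0.158   0.1322] [[-0.9966 -0.0824 -0.0001]
 [-0.0824  0.9966  0.    ]
 [ 0.0001  0.     -1.    ]] [-0.1158  0.6042 -1.0787] 0.05611137080246382 75.06076075136662
(array([-0.0005,  0.0006]), np.float64(0.03650000000000002), 31, np.float64(0.00018148367909874943))
bar 1985 x=-0.0749*y+0.6731 y -0.18701164623710786 0.009509355748242632 z 0.15454450944844372 perp band [-0.0026 -0.0009  0.0042]
rod 1395 x=-0.0923*y+0.6717 y -0.10143537780552833 -0.014640291654477028 z 0.17474705535881574 perp band [-0.0027 -0.0004  0.0037]
tool delta [0.0006 0.2592 0.0007]
```

{"name": "jog_arm", "arguments": {"targets": [[0,1.5,0,0,0,0],[0,4,0,0,0,0],[0,6.5,0,0,0,0],[0,9,0,0,0,0],[0,11.5,0,0,0,0],[0,14,0,0,0,0],[0,16,0,0,0,0],[0,17,0,0,0,0]]}}

```text
time_s: 29.12
position: [0.6359, 0.0146, 0.1329]
tool_rot: [[-0.996, -0.085, 0.001], [-0.085, 0.996, 0.001], [-0.001, 0.0, -1.0]]
ft_force: [-0.1, -0.9, -1.2]
grip_width: 0.056
gripper_force: 75.1
```

{"name": "jog_arm", "arguments": {"targets": [[0,2,0,0,0,0],[0,4.5,0,0,0,0],[0,7,0,0,0,0],[0,8.4,0,0,0,0],[0,8.9,0,0,0,0],[0,8.9,0,0,0,0],[0,8.9,0,0,0,0]]}}

```text
time_s: 29.7
position: [0.6292, 0.0993, 0.1324]
tool_rot: [[-0.997, -0.082, 0.0], [-0.082, 0.997, -0.0], [-0.0, -0.0, -1.0]]
ft_force: [0.1, 0.2, -0.9]
grip_width: 0.0563
gripper_force: 75.1
```

```bash
python3 - <<'E'
from h import *
o=env.observe();print(o['position'],o['tool_rot'],o['ft_force'],o['grip_width'],o['gripper_force'])
im=env.get_image('wrist');P=cloud(im);c=heldfit(P,'measure_medium',o);print(c);rail(P)
R=np.array(o['tool_rot']);
u=np.array([-.0819,.9966]);n=np.array([.9966,.0819])
t=np.array([.6701,.034])+.070*u-.0355*n
print('tool delta',(np.r_[t,.1265]-o['position'])@R-np.r_[c[0],0])
im=env.get_image('scene');u=proj(im,[.66,.13,.15])[0].astype(int)
cv2.imwrite('pics/s9.png',cv2.resize(im['frame'][u[1]-60:u[1]+60,u[0]-80:u[0]+80,::-1],None,fx=5,fy=5,interpolation=cv2.INTER_CUBIC))
E
```

```text
[0.6292 0.0993 0.1324] [[-0.9966 -0.0822  0.0002]
 [-0.0822  0.9966 -0.0005]
 [-0.0002 -0.0005 -1.    ]] [ 0.1456  0.1893 -0.8844] 0.05631721069992525 75.06424706429243
(array([-0.0006,  0.0005]), np.float64(0.03650000000000002), 31, np.float64(0.00017201942524840478))
bar 3551 x=-0.0810*y+0.6729 y -0.05970494364168136 0.2671646461510032 z 0.15479862385531085 perp band [-0.004  -0.0007  0.0046]
rod 3576 x=-0.0812*y+0.6711 y -0.03742221758434702 0.2442192043600858 z 0.17522920291023236 perp band [-0.0057  0.0004  0.0053]
tool delta [0.0007 0.001  0.0059]
```

View pics/s9.png

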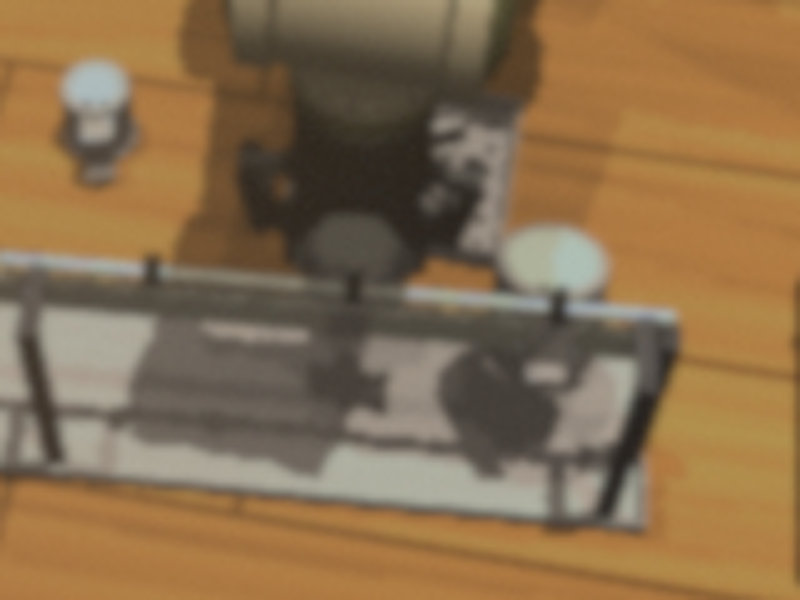

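{"name": "jog_arm", "arguments": {"targets": [[0,0.1,0.2,0,0,0],[0,0.1,0.4,0,0,0],[0,0.1,0.5,0,0,0],[0,0.1,0.5,0,0,0]]}}

```text
time_s: 30.13
position: [0.629, 0.1007, 0.1271]
tool_rot: [[-0.997, -0.082, -0.0], [-0.082, 0.997, -0.0], [0.0, -0.0, -1.0]]
ft_force: [0.4, 0.9, -1.5]
grip_width: 0.0563
gripper_force: 75.1
```

{"name": "jog_arm", "arguments": {"targets": [[0,0,0.1,0,0,0],[0,0,0.1,0,0,0]]}}

```text
time_s: 30.3
position: [0.6291, 0.1008, 0.1268]
tool_rot: [[-0.997, -0.082, 0.001], [-0.082, 0.997, -0.0], [-0.001, -0.001, -1.0]]
ft_force: [-1.9, -1.6, 2.4]
grip_width: 0.0561
gripper_force: 75.5
```

{"name": "jog_arm", "arguments": {"targets": [[0,0,0.1,0,0,0],[0,0,0.1,0,0,0]]}}

```text
time_s: 30.47
position: [0.6292, 0.1009, 0.1264]
tool_rot: [[-0.997, -0.082, 0.002], [-0.082, 0.997, -0.001], [-0.002, -0.001, -1.0]]
ft_force: [-4.3, -2.0, 7.6]
grip_width: 0.0561
gripper_force: 75.9
```

{"name": "jog_arm", "arguments": {"targets": [[0,0,0,0,0,0],[0,0,0,0,0,0],[0,0,0,0,0,0],[0,0,0,0,0,0]], "hand": 0.85}}

```text
time_s: 30.8
position: [0.6289, 0.1012, 0.125]
tool_rot: [[-0.997, -0.083, -0.0], [-0.083, 0.997, 0.0], [0.0, 0.0, -1.0]]
ft_force: [0.3, 0.6, -0.2]
grip_width: 0.0723
gripper_force: 0.0
```

{"name": "jog_arm", "arguments": {"targets": [[0,0,0,0,0,0],[0,0,0,0,0,0],[0,0,-2,0,0,0],[0,0,-5,0,0,0],[0,0,-9,0,0,0],[0,0,-13,0,0,0],[0,0,-15.5,0,0,0],[0,0,-15.5,0,0,0]]}}

```text
time_s: 31.47
position: [0.6302, 0.1012, 0.2869]
tool_rot: [[-0.997, -0.083, 0.011], [-0.083, 0.997, -0.0], [-0.011, -0.001, -1.0]]
ft_force: [1.1, 0.2, 0.6]
grip_width: 0.0727
gripper_force: 0.0
```

{"name": "jog_arm", "arguments": {"targets": [[1.5,-3,0,0,0,0],[4,-6,0,0,0,0],[7,-9,0,0,0,0],[10,-12,0,0,0,0],[13,-14,0,0,0,0],[14.5,-15,0,0,0,0],[14.5,-15,0,0,0,0],[14.5,-15,0,0,0,0]], "hand": 1}}

```text
time_s: 32.13
position: [0.4964, -0.0608, 0.2803]
tool_rot: [[-0.997, -0.081, 0.0], [-0.081, 0.997, 0.0], [-0.0, 0.0, -1.0]]
ft_force: [1.1, -0.3, -0.1]
grip_width: 0.0855
gripper_force: 0.0
```

```bash
python3 - <<'E'
from h import *
o=env.observe();print(o['position'],o['tool_rot'])
im=env.get_image('wrist');P=cloud(im);save(im,'w10')
for r in env.regions_of('wrist','measure_small')[:3]:
    q=P[r['pixels']];q=q[~np.isnan(q[:,0])];m=np.median(q,0);print(r['score'],r['point'],len(q),m,fit(P,'measure_small',m))
im=env.get_image('top');P=cloud(im)
for n in DIM:
    for r in env.regions_of('top',n)[:2]:
        q=P[r['pixels']];q=q[~np.isnan(q[:,0])];print('top',n,r['score'],r['point'],len(q),np.median(q,0))
E
```

```text
[ 0.4964 -0.0608  0.2803] [[-0.9967 -0.0808  0.0003]
 [-0.0808  0.9967  0.0001]
 [-0.0003  0.0001 -1.    ]]
0.96 [148.8, 287.7] 1531 [ 0.4695 -0.1     0.0558] (array([ 0.4688, -0.1027]), np.float64(13.472799401194267), np.float64(0.056677852238587956), np.int64(164))
top measure_large 0.59 [184.0, 265.9] 408 [0.6171 0.2086 0.1499]
top measure_large 0.2 [178.2, 329.8] 5063 [0.6571 0.0045 0.0044]
top measure_medium 0.7 [179.1, 330.7] 5005 [0.6571 0.0037 0.0045]
top measure_medium 0.59 [180.0, 301.6] 274 [0.6293 0.0992 0.1524]
```

View pics/w10.png

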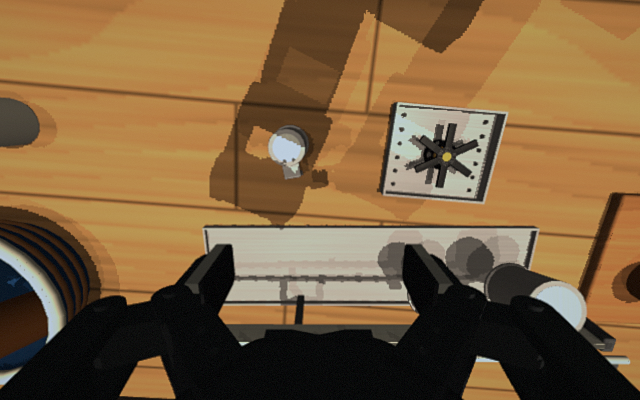

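{"name": "jog_arm", "arguments": {"targets": [[1.5,-2,0,0,0,-5],[3.1,-4,0,0,0,-9],[3.1,-4,4,0,0,-9],[3.1,-4,7,0,0,-9],[3.1,-4,7,0,0,-9],[3.1,-4,7,0,0,-9]]}}

```text
time_s: 32.93
position: [0.4692, -0.1024, 0.2101]
tool_rot: [[-0.971, -0.238, -0.002], [-0.238, 0.971, 0.001], [0.002, 0.002, -1.0]]
ft_force: [0.2, -0.4, 0.0]
grip_width: 0.085
gripper_force: 0.0
```

```bash
python3 - <<'E'
from h import *
o=env.observe();print(o['position'],o['tool_rot'])
im=env.get_image('wrist');P=cloud(im)
c=fit(P,'measure_small',np.array([.469,-.103]));print(c)
q=P.reshape(-1,3);q=q[~np.isnan(q[:,0])];s=q[(np.hypot(*(q[:,:2]-c[0]).T)<.028)&(abs(q[:,2]-.056)<.004)]
e=cv2.minEnclosingCircle(s[:,:2].astype(np.float32));print(e)
R=np.array(o['tool_rot']);print('tool delta',(np.r_[e[0],.0]-o['position'])@R, np.degrees(np.arctan2(-R[1,0],-R[0,0])))
E
```

```text
[ 0.4692 -0.1024  0.2101] [[-0.9713 -0.2378 -0.0021]
 [-0.2378  0.9713  0.0011]
 [ 0.0018  0.0016 -1.    ]]
(array([ 0.4678, -0.1036]), np.float64(14.31860373249908), np.float64(0.05659362856788119), np.int64(235))
((0.4702097475528717, -0.10317660868167877), 0.02546844072639942)
tool delta [-0.0011 -0.0013  0.2101] 13.757338340729952
```

{"name": "jog_arm", "arguments": {"targets": [[0,-0.1,4,0,0,0],[0,-0.1,8,0,0,0],[0,-0.1,11.5,0,0,0],[0,-0.1,14,0,0,0],[0,-0.1,16,0,0,0],[0,-0.1,17.8,0,0,0],[0,-0.1,18.8,0,0,0],[0,-0.1,18.8,0,0,0]]}}

```text
time_s: 33.65
position: [0.4704, -0.1039, 0.0221]
tool_rot: [[-0.971, -0.238, 0.0], [-0.238, 0.971, -0.0], [-0.0, -0.0, -1.0]]
ft_force: [-0.4, -0.2, -0.6]
grip_width: 0.0854
gripper_force: 0.0
```

{"name": "jog_arm", "arguments": {"targets": [[0,0,0,0,0,0],[0,0,0,0,0,0],[0,0,0,0,0,0],[0,0,0,0,0,0],[0,0,0,0,0,0],[0,0,0,0,0,0],[0,0,0,0,0,0],[0,0,0,0,0,0]], "hand": 0, "newtons": 70}}

```text
time_s: 34.32
position: [0.4704, -0.104, 0.0241]
tool_rot: [[-0.971, -0.237, 0.003], [-0.237, 0.971, -0.001], [-0.003, -0.002, -1.0]]
ft_force: [-1.9, 1.7, 10.8]
grip_width: 0.0467
gripper_force: 70.5
```

{"name": "jog_arm", "arguments": {"targets": [[0,0,0,0,0,0],[0,0,0,0,0,0]]}}

```text
time_s: 34.48
position: [0.4704, -0.104, 0.0241]
tool_rot: [[-0.971, -0.237, 0.003], [-0.237, 0.971, -0.001], [-0.003, -0.002, -1.0]]
ft_force: [-1.1, 1.4, 11.1]
grip_width: 0.0469
gripper_force: 70.5
```

{"name": "jog_arm", "arguments": {"targets": [[0,0,-3,0,0,0],[0,0,-6,0,0,0],[0,0,-9,0,0,0],[-1,4,-9,0,0,3],[-2,8,-9,0,0,6],[-3,12,-9,0,0,9.2],[-4,16,-9,0,0,9.2],[-4.6,19.5,-9,0,0,9.2]]}}

```text
time_s: 35.15
position: [0.4678, 0.0989, 0.1133]
tool_rot: [[-0.997, -0.079, 0.002], [-0.079, 0.997, 0.0], [-0.002, -0.0, -1.0]]
ft_force: [0.8, -0.1, 0.2]
grip_width: 0.047
gripper_force: 72.3
```

{"name": "jog_arm", "arguments": {"targets": [[0,1.4,0,0,0,0],[0,1.4,0,0,0,0],[0,1.4,0,0,0,0],[0,1.4,0,0,0,0]]}}

```text
time_s: 35.48
position: [0.467, 0.1098, 0.1127]
tool_rot: [[-0.997, -0.079, 0.001], [-0.079, 0.997, -0.0], [-0.001, -0.0, -1.0]]
ft_force: [0.8, 0.1, -1.1]
grip_width: 0.0468
gripper_force: 72.3
```

```bash
python3 - <<'E'
from h import *
o=env.observe();print(o['position'],o['tool_rot'],o['ft_force'],o['grip_width'],o['gripper_force'])
im=env.get_image('wrist');P=cloud(im);c=heldfit(P,'measure_small',o);print(c)
R=np.array(o['tool_rot']);print('tool delta',(np.array([.465,.1125,.022-.056+c[1]*-1+.056*2])-o['position'])@R-np.r_[c[0],0], 'full-down TCP z',.022+.056-c[1])
E
```

```text
[0.467  0.1098 0.1127] [[-0.9969 -0.0785  0.0007]
 [-0.0785  0.9969 -0.0003]
 [-0.0006 -0.0003 -1.    ]] [ 0.8291  0.078  -1.1415] 0.04679033553336916 72.28939175605774
(array([0.0008, 0.0005]), np.float64(0.032500000000000015), 31, np.float64(0.0001672191341924512))
tool delta [0.001  0.0023 0.0672] full-down TCP z 0.045499999999999985
```

{"name": "jog_arm", "arguments": {"targets": [[0,0.2,2,0,0,0],[0,0.2,4,0,0,0],[0,0.2,5.2,0,0,0],[0,0.2,5.8,0,0,0],[0,0.2,6.3,0,0,0],[0,0.2,6.6,0,0,0],[0,0.2,6.6,0,0,0]]}}

```text
time_s: 36.12
position: [0.4665, 0.1114, 0.0468]
tool_rot: [[-0.997, -0.078, -0.001], [-0.078, 0.997, -0.001], [0.001, -0.001, -1.0]]
ft_force: [-5.6, -2.6, 9.8]
grip_width: 0.0465
gripper_force: 73.2
```

{"name": "jog_arm", "arguments": {"targets": [[0,0,0.1,0,0,0],[0,0,0.2,0,0,0],[0,0,0.2,0,0,0]]}}

```text
time_s: 36.37
position: [0.4665, 0.1115, 0.046]
tool_rot: [[-0.997, -0.078, 0.0], [-0.078, 0.997, -0.001], [-0.0, -0.001, -1.0]]
ft_force: [-6.7, -3.8, 16.8]
grip_width: 0.0471
gripper_force: 74.2
```

{"name": "jog_arm", "arguments": {"targets": [[0,0,0.1,0,0,0],[0,0,0.1,0,0,0],[0,0,0.1,0,0,0]]}}

```text
time_s: 36.62
position: [0.4666, 0.1114, 0.0459]
tool_rot: [[-0.997, -0.078, 0.001], [-0.078, 0.997, -0.001], [-0.001, -0.001, -1.0]]
ft_force: [-10.7, -3.3, 28.8]
grip_width: 0.047
gripper_force: 75.2
```

{"name": "jog_arm", "arguments": {"targets": [[0,0,0,0,0,0],[0,0,0,0,0,0],[0,0,0,0,0,0],[0,0,0,0,0,0],[0,0,0,0,0,0],[0,0,0,0,0,0],[0,0,0,0,0,0],[0,0,0,0,0,0]]}}

```text
time_s: 37.28
position: [0.4666, 0.1115, 0.0459]
tool_rot: [[-0.997, -0.078, 0.001], [-0.078, 0.997, -0.001], [-0.001, -0.001, -1.0]]
ft_force: [-11.7, -3.8, 29.2]
grip_width: 0.0472
gripper_force: 75.2
```

{"name": "jog_arm", "arguments": {"targets": [[0,0,0,0,0,0],[0,0,0,0,0,0],[0,0,0,0,0,0],[0,0,0,0,0,0],[0,0,0,0,0,0],[0,0,0,0,0,0],[0,0,0,0,0,0],[0,0,0,0,0,0]]}}

```text
time_s: 37.95
position: [0.4666, 0.1115, 0.0459]
tool_rot: [[-0.997, -0.078, 0.001], [-0.078, 0.997, -0.001], [-0.001, -0.001, -1.0]]
ft_force: [-11.0, -2.9, 28.4]
grip_width: 0.0468
gripper_force: 75.2
```

{"name": "jog_arm", "arguments": {"targets": [[0,0,0,0,0,0],[0,0,0,0,0,0],[0,0,0,0,0,0],[0,0,0,0,0,0],[0,0,0,0,0,0],[0,0,0,0,0,0],[0,0,0,0,0,0],[0,0,0,0,0,0]]}}

```text
time_s: 38.62
position: [0.4667, 0.1115, 0.0459]
tool_rot: [[-0.997, -0.078, 0.001], [-0.078, 0.997, -0.001], [-0.001, -0.001, -1.0]]
ft_force: [-11.1, -3.8, 28.5]
grip_width: 0.0468
gripper_force: 75.2
```

{"name": "jog_arm", "arguments": {"targets": [[0,0,0,0,0,0],[0,0,0,0,0,0],[0,0,0,0,0,0],[0,0,0,0,0,0],[0,0,0,0,0,0],[0,0,0,0,0,0],[0,0,0,0,0,0],[0,0,0,0,0,0]]}}

```text
time_s: 39.28
position: [0.4666, 0.1115, 0.0459]
tool_rot: [[-0.997, -0.078, 0.001], [-0.078, 0.997, -0.001], [-0.001, -0.001, -1.0]]
ft_force: [-10.9, -4.0, 28.8]
grip_width: 0.0467
gripper_force: 75.2
```

{"name": "jog_arm", "arguments": {"targets": [[0,0,0,0,0,0],[0,0,0,0,0,0],[0,0,0,0,0,0],[0,0,0,0,0,0],[0,0,0,0,0,0],[0,0,0,0,0,0],[0,0,0,0,0,0],[0,0,0,0,0,0]]}}

```text
time_s: 39.95
position: [0.4666, 0.1115, 0.0459]
tool_rot: [[-0.997, -0.078, 0.001], [-0.078, 0.997, -0.001], [-0.001, -0.001, -1.0]]
ft_force: [-10.2, -3.6, 30.1]
grip_width: 0.0467
gripper_force: 75.2
```

{"name": "jog_arm", "arguments": {"targets": [[0,0,0,0,0,0],[0,0,0,0,0,0],[0,0,0,0,0,0]]}}

```text
time_s: 40.2
position: [0.4666, 0.1115, 0.0459]
tool_rot: [[-0.997, -0.078, 0.001], [-0.078, 0.997, -0.001], [-0.001, -0.001, -1.0]]
ft_force: [-10.5, -3.3, 28.7]
grip_width: 0.0469
gripper_force: 75.2
```

{"name": "jog_arm", "arguments": {"targets": [[0,0,-2,0,0,0],[0,0,-4,0,0,0],[0,0,-8,0,0,0],[0,0,-12,0,0,0],[0,0,-15,0,0,0],[0,0,-18,0,0,0],[0,0,-18,0,0,0]]}}

```text
time_s: 40.78
position: [0.4688, 0.1119, 0.2294]
tool_rot: [[-0.997, -0.078, 0.011], [-0.078, 0.997, -0.0], [-0.011, -0.001, -1.0]]
ft_force: [0.9, 0.2, 0.5]
grip_width: 0.047
gripper_force: 72.3
```

{"name": "jog_arm", "arguments": {"targets": [[-1.5,-3,0,0,0,0],[-3.5,-6.5,0,0,0,0],[-5.5,-10,0,0,0,0],[-7.5,-13.5,0,0,0,0],[-9.5,-17,0,0,0,0],[-11.5,-20.5,0,0,0,0],[-13.5,-24,0,0,0,0],[-15,-26.5,0,0,0,0]]}}

```text
time_s: 41.45
position: [0.6378, -0.1437, 0.2225]
tool_rot: [[-0.997, -0.076, -0.0], [-0.076, 0.997, -0.0], [0.0, -0.0, -1.0]]
ft_force: [-0.3, 0.2, -0.2]
grip_width: 0.0467
gripper_force: 72.3
```

{"name": "jog_arm", "arguments": {"targets": [[-1.5,-1.8,0,0,0,0],[-1.5,-1.8,0,0,0,0],[-1.5,-1.8,0,0,0,0],[-1.5,-1.8,0,0,0,0]]}}

```text
time_s: 41.78
position: [0.6529, -0.1565, 0.223]
tool_rot: [[-0.997, -0.079, -0.001], [-0.079, 0.997, 0.001], [0.001, 0.001, -1.0]]
ft_force: [0.1, 1.3, -1.0]
grip_width: 0.0469
gripper_force: 72.4
```

```bash
python3 - <<'E'
from h import *
o=env.observe();print(o['position'],o['tool_rot'],o['ft_force'],o['grip_width'],o['gripper_force'])
im=env.get_image('wrist');P=cloud(im);c=heldfit(P,'measure_small',o);print(c);rail(P)
R=np.array(o['tool_rot']);print('tool delta to hook z .160',(np.array([.6548,-.1578,.160+.008-c[1]])-o['position'])@R-np.r_[c[0],0])
E
```

```text
[ 0.6529 -0.1565  0.223 ] [[-0.9969 -0.0786 -0.0008]
 [-0.0786  0.9969  0.0005]
 [ 0.0008  0.0006 -1.    ]] [ 0.1109  1.3321 -1.0466] 0.04685335758152705 72.35347956418991
(array([0.0008, 0.0005]), np.float64(0.032500000000000015), 31, np.float64(0.00014701905208076033))
bar 2601 x=-0.0739*y+0.6734 y -0.22343538018341252 0.09905843892892938 z 0.15476998391238722 perp band [-0.0035 -0.0004  0.0044]
rod 2492 x=-0.0812*y+0.6730 y -0.09420139878294115 0.08329520439170751 z 0.17537253507296158 perp band [-0.0033 -0.0004  0.0042]
tool delta to hook z .160 [-0.0027 -0.002   0.0875]
```

{"name": "jog_arm", "arguments": {"targets": [[-0.3,-0.2,1,0,0,0],[-0.3,-0.2,2.5,0,0,0],[-0.3,-0.2,3.5,0,0,0],[-0.3,-0.2,3.5,0,0,0],[-0.3,-0.2,3.5,0,0,0]]}}

```text
time_s: 42.25
position: [0.6563, -0.1578, 0.1879]
tool_rot: [[-0.997, -0.079, -0.001], [-0.079, 0.997, 0.001], [0.001, 0.001, -1.0]]
ft_force: [-0.4, -0.2, 0.1]
grip_width: 0.0471
gripper_force: 72.3
```

{"name": "jog_arm", "arguments": {"targets": [[0,0,0.8,0,0,0],[0,0,1.6,0,0,0],[0,0,2.3,0,0,0],[0,0,2.7,0,0,0],[0,0,2.7,0,0,0]]}}

```text
time_s: 42.67
position: [0.6561, -0.1581, 0.1599]
tool_rot: [[-0.997, -0.079, -0.002], [-0.079, 0.997, 0.001], [0.002, 0.001, -1.0]]
ft_force: [0.3, -0.3, -1.2]
grip_width: 0.0468
gripper_force: 72.3
```

{"name": "jog_arm", "arguments": {"targets": [[0,0,0.8,0,0,0],[0,0,1.6,0,0,0],[0,0,2.2,0,0,0],[0,0,2.5,0,0,0],[0,0,2.5,0,0,0],[0,0,2.5,0,0,0]]}}

```text
time_s: 43.17
position: [0.6566, -0.1583, 0.1363]
tool_rot: [[-0.997, -0.079, -0.0], [-0.079, 0.997, 0.0], [0.0, 0.0, -1.0]]
ft_force: [0.5, 0.0, -0.3]
grip_width: 0.0468
gripper_force: 72.3
```

```bash
python3 - <<'E'
from h import *
o=env.observe();print(o['position'],o['tool_rot'],o['ft_force'],o['grip_width'],o['gripper_force'])
im=env.get_image('wrist');P=cloud(im);c=heldfit(P,'measure_small',o);print(c);rail(P)
R=np.array(o['tool_rot']);
u=np.array([-.0819,.9966]);n=np.array([.9966,.0819])
t=np.array([.6701,.034])-.045*u-.031*n
print('tool delta',(np.r_[t,.160+.008-c[1]]-o['position'])@R-np.r_[c[0],0])
E
```

```text
[ 0.6566 -0.1583  0.1363] [[-0.9969 -0.079  -0.    ]
 [-0.079   0.9969  0.    ]
 [ 0.      0.     -1.    ]] [ 0.5107  0.0171 -0.2531] 0.04683220065488957 72.34698459506035
(array([0.0009, 0.0005]), np.float64(0.032500000000000015), 31, np.float64(0.00016810761221028783))
bar 2929 x=-0.0864*y+0.6728 y -0.18443649101880527 0.010329188635468306 z 0.1547382220128775 perp band [-0.0028 -0.0007  0.0042]
rod 1539 x=-0.0742*y+0.6724 y -0.10115352104808997 -0.01413251664421375 z 0.1747200859890781 perp band [-0.0027 -0.0004  0.0036]
tool delta [0.0013 0.145  0.0008]
```

{"name": "jog_arm", "arguments": {"targets": [[0.1,1.5,0,0,0,0],[0.1,4,0,0,0,0],[0.1,6.5,0,0,0,0],[0.1,9,0,0,0,0],[0.1,11.5,0,0,0,0],[0.1,13.5,0,0,0,0],[0.1,14.5,0,0,0,0],[0.1,14.5,0,0,0,0]]}}

```text
time_s: 43.88
position: [0.6439, -0.0113, 0.1368]
tool_rot: [[-0.997, -0.082, 0.001], [-0.082, 0.997, 0.0], [-0.001, 0.0, -1.0]]
ft_force: [-0.5, -0.0, -1.2]
grip_width: 0.0468
gripper_force: 72.3
```

{"name": "jog_arm", "arguments": {"targets": [[0,0,0,0,0,0],[0,0,0,0,0,0],[0,0,0,0,0,0]]}}

```text
time_s: 44.13
position: [0.6442, -0.015, 0.1363]
tool_rot: [[-0.997, -0.078, 0.0], [-0.078, 0.997, -0.0], [-0.0, -0.0, -1.0]]
ft_force: [0.4, 0.2, -0.7]
grip_width: 0.0468
gripper_force: 72.3
```

```bash
python3 - <<'E'
from h import *
o=env.observe();print(o['position'],o['tool_rot'],o['ft_force'],o['grip_width'],o['gripper_force'])
im=env.get_image('wrist');P=cloud(im);c=heldfit(P,'measure_small',o);print(c);rail(P)
R=np.array(o['tool_rot']);
u=np.array([-.0819,.9966]);n=np.array([.9966,.0819])
t=np.array([.6701,.034])-.045*u-.031*n
print('tool delta',(np.r_[t,.155+.008-c[1]]-o['position'])@R-np.r_[c[0],0])
im=env.get_image('scene');u=proj(im,[.66,.05,.15])[0].astype(int)
cv2.imwrite('pics/s11.png',cv2.resize(im['frame'][u[1]-60:u[1]+60,u[0]-80:u[0]+80,::-1],None,fx=5,fy=5,interpolation=cv2.INTER_CUBIC))
E
```

```text
[ 0.6442 -0.015   0.1363] [[-0.997  -0.0775  0.0001]
 [-0.0775  0.997  -0.0002]
 [-0.0001 -0.0002 -1.    ]] [ 0.4009  0.1533 -0.7326] 0.0467805989139309 72.34939500689507
(array([0.0009, 0.0004]), np.float64(0.032500000000000015), 31, np.float64(0.00021111466691150233))
bar 4916 x=-0.0813*y+0.6729 y -0.1774347042741201 0.154547994863317 z 0.1549426396103899 perp band [-0.0039 -0.0006  0.0044]
rod 2794 x=-0.1345*y+0.6762 y -0.08579468851973765 0.1315032889191705 z 0.17538196582559884 perp band [-0.0084 -0.0001  0.0087]
tool delta [0.0003 0.0013 0.0058]
```

View pics/s11.png

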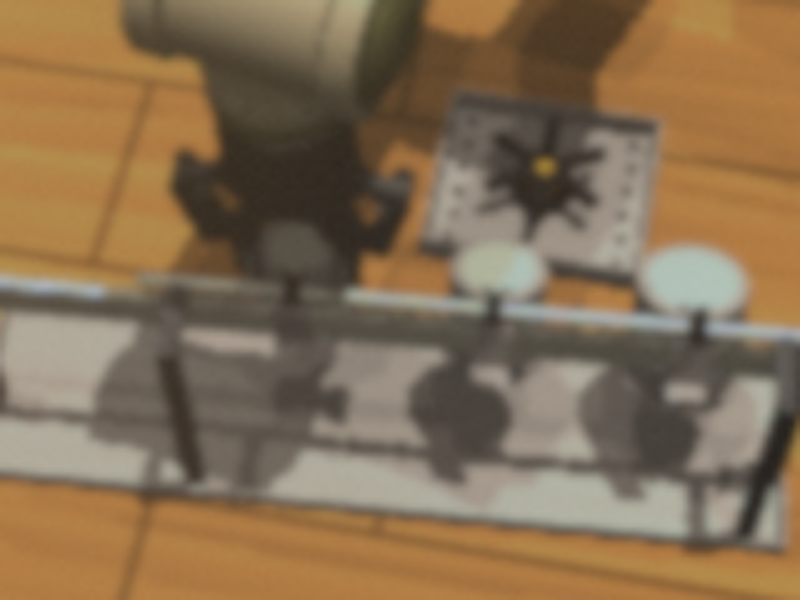

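All three sit at their rings (290, 495, 697). Lower the small one onto the bar.

{"name": "jog_arm", "arguments": {"targets": [[0,0.1,0.2,0,0,0],[0,0.1,0.4,0,0,0],[0,0.1,0.5,0,0,0],[0,0.1,0.5,0,0,0]]}}

```text
time_s: 44.57
position: [0.644, -0.013, 0.1312]
tool_rot: [[-0.997, -0.079, -0.0], [-0.079, 0.997, -0.0], [0.0, -0.0, -1.0]]
ft_force: [0.6, 0.3, 0.1]
grip_width: 0.0466
gripper_force: 72.4
```

{"name": "jog_arm", "arguments": {"targets": [[0,0,0.1,0,0,0],[0,0,0.1,0,0,0]]}}

```text
time_s: 44.73
position: [0.6441, -0.0129, 0.1309]
tool_rot: [[-0.997, -0.079, 0.001], [-0.079, 0.997, -0.0], [-0.001, -0.0, -1.0]]
ft_force: [-1.0, -1.3, 4.5]
grip_width: 0.0469
gripper_force: 72.9
```

{"name": "jog_arm", "arguments": {"targets": [[0,0,0.1,0,0,0],[0,0,0.1,0,0,0]]}}

```text
time_s: 44.9
position: [0.6442, -0.0129, 0.1306]
tool_rot: [[-0.997, -0.079, 0.002], [-0.079, 0.997, -0.001], [-0.002, -0.001, -1.0]]
ft_force: [-3.6, -0.9, 8.4]
grip_width: 0.0463
gripper_force: 73.2
```

{"name": "jog_arm", "arguments": {"targets": [[0,0,0,0,0,0],[0,0,0,0,0,0],[0,0,0,0,0,0],[0,0,0,0,0,0]], "hand": 0.8}}

```text
time_s: 45.23
position: [0.644, -0.0127, 0.129]
tool_rot: [[-0.997, -0.079, -0.0], [-0.079, 0.997, 0.0], [0.0, 0.0, -1.0]]
ft_force: [-0.2, 0.3, -0.2]
grip_width: 0.0682
gripper_force: 0.0
```

{"name": "jog_arm", "arguments": {"targets": [[0,0,0,0,0,0],[0,0,0,0,0,0],[0,0,-2,0,0,0],[0,0,-5,0,0,0],[0,0,-9,0,0,0],[0,0,-13,0,0,0],[0,0,-15.5,0,0,0],[0,0,-15.5,0,0,0]]}}

```text
time_s: 45.9
position: [0.6453, -0.013, 0.2909]
tool_rot: [[-0.997, -0.079, 0.011], [-0.079, 0.997, -0.002], [-0.011, -0.003, -1.0]]
ft_force: [-0.1, 0.3, 0.7]
grip_width: 0.0684
gripper_force: 0.0
```

{"name": "jog_arm", "arguments": {"targets": [[3,0,0,0,0,0],[7,0,0,0,0,0],[11,0,0,0,0,0],[15,0,0,0,0,0],[19,0,0,0,0,0],[22,0,0,0,0,0],[22,0,0,0,0,0],[22,0,0,0,0,0]]}}

```text
time_s: 46.57
position: [0.4239, -0.0302, 0.2846]
tool_rot: [[-0.997, -0.078, 0.001], [-0.078, 0.997, -0.0], [-0.001, -0.0, -1.0]]
ft_force: [0.8, -0.4, -0.2]
grip_width: 0.0683
gripper_force: 0.0
```

{"name": "jog_arm", "arguments": {"targets": [[0,0,0,0,0,0],[0,0,0,0,0,0],[0,0,0,0,0,0],[0,0,0,0,0,0],[0,0,0,0,0,0],[0,0,0,0,0,0],[0,0,0,0,0,0],[0,0,0,0,0,0]]}}

```text
time_s: 47.23
position: [0.4248, -0.0302, 0.2843]
tool_rot: [[-0.997, -0.079, -0.0], [-0.079, 0.997, 0.0], [0.0, 0.0, -1.0]]
ft_force: [-0.1, -1.0, 0.1]
grip_width: 0.0685
gripper_force: 0.0
```

```bash
python3 - <<'E'
from h import *
im=env.get_image('scene');u=proj(im,[.66,.05,.15])[0].astype(int)
cv2.imwrite('pics/s12.png',cv2.resize(im['frame'][u[1]-60:u[1]+60,u[0]-80:u[0]+80,::-1],None,fx=5,fy=5,interpolation=cv2.INTER_CUBIC))
P=cloud(im)
for n in DIM:
    for r in env.regions_of('scene',n)[:1]:
        q=P[r['pixels']];q=q[~np.isnan(q[:,0])];print(n,r['score'],len(q),np.median(q,0))
for n in ('chimney_cake','nut_jar','sugar_shaker'):
    for r in env.regions_of('scene',n)[:1]:print(n,r['score'],r['point'])
E
```

```text
measure_large 0.86 460 [0.6345 0.211  0.1486]
measure_medium 0.59 385 [0.6456 0.0999 0.1501]
measure_small 0.72 255 [ 0.6538 -0.0125  0.153 ]
chimney_cake 0.88 [252.3, 467.6]
nut_jar 0.62 [233.8, 492.4]
sugar_shaker 0.8 [166.3, 185.2]
```

View pics/s12.png

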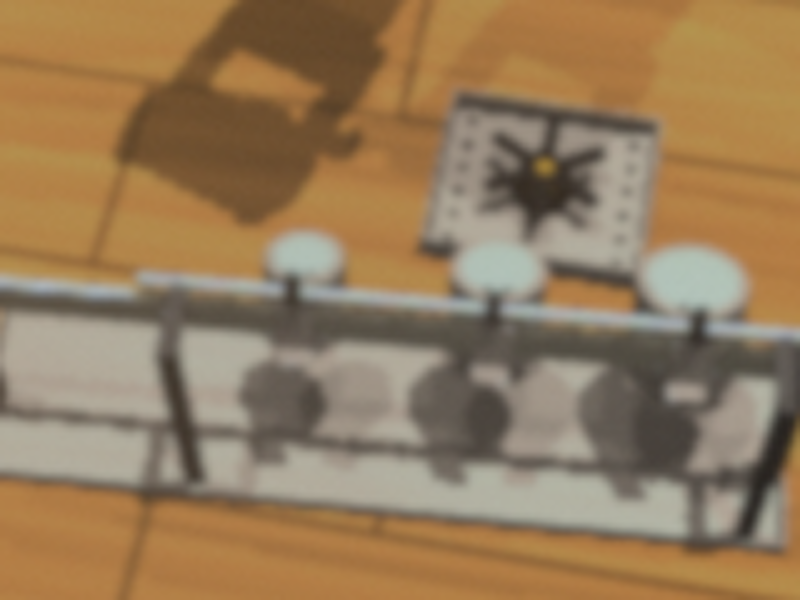

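```bash
python3 -c "
from rig import env
print(env.close_job())"
```

```text
the job is handed in; nothing more can be done
None
```

All three measures were present and are done in order: each was pressed fully down on the rinser for just over three seconds, then hung at its own ring on the rail to within about 4 mm. The cake, jar and shaker were not touched, and the job was handed in at about 47 s; the hand-in returned no verdict.

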